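# Tip rinsed limes into the straining basket and hold it up to drain

## Robot

A 6-joint arm with a two-finger parallel gripper is mounted at the origin on a cart in front of the work surface, level with it; the furniture and walls round the work are solid. World frame = base frame: x ahead of the robot, y to its left, z up, the work surface at z = 0. Lengths are in m, angles in rad, forces in N, time in s.
With the tool pointing down it reaches from about 0.3 to 0.75 m from the base axis. Payload 8.5 kg.
Tool frame: the origin (TCP) lies between the finger pads; the fingertips stand 14 mm ahead of it and the grasp point (between the pads) lies 5 mm behind it; z points along the fingers, x is the direction in which the jaws open and shut, and the axes are right-handed (so a half turn about z gives the same grasp; the last joint's range is limited). The gripper opens to 85 mm and grips with 20 to 120 N. Pads are 22 mm wide; open, the fingers measure 114 mm over their backs; the gripper's body (76 mm by 85 mm) begins 54 mm behind the grasp point. The pads swing forward as they close: fully open they stand 13 mm farther back than shut.
Start: joints at [1.008, 0.381, 1.297, -0, 1.464, -0.215], TCP at [0.187, 0.517, 0.245] pointing down, gripper open.
Joint ranges: [-3.11, 3.11], [-0.89, 2.33], [0.22, 2.48], [-1.42, 4.56], [0.17, 2.85], [-2.88, 2.88]. Speed limits (rad/s): [2.39, 2.39, 3.14, 3.14, 3.14, 3.14].

## Interface

Orientations are given as a unit quaternion [w, x, y, z].
In Python, from station import * gives the robot as it stands.
- The arm moves only by the tool carry_out, never from a script. Its argument "commands" is a list of rows, each a list of 6 numbers: the shift along the tool's x, y, z normalised to -1 to 1, where 1 is 40 cm, then the turn, a rotation vector about the tool's x, y, z normalised to -1 to 1, where 1 is pi/4 rad. A call has 1 to 12 rows; each row shifts and turns the pose as measured when the row begins, along the tool's axes as they then stand; what a row does not reach is not made up. A row lasts 1/8 s, in which the tool goes at most 62.5 mm and 10.7 degrees, less where a joint would pass 70% of its speed; a pose out of reach is approached as far as the arm can. A call with a number of a shift or a turn outside -1 to 1 is refused whole. A call with a gripper value outside its range is refused whole. "gripper" is the closure, from 0 (fully open) to 1 (shut), set as the call begins (left out, the last holds). The fingers move at their own pace and stop on an object; "force" is the grip in N (left out, the last holds). Time passes only in rows, so rows that do not move let the fingers close. It gives the time, the measured TCP pose, the force and the opening at its end, in the units of the state.
- sense(): the state, without advancing time (a new reading comes with each control period).
- capture(name): name is "side" or "top" or "wrist"; returns a dict with "frame" (480x640x3 uint8, blue, green, red), "fx", "fy", "cx", "cy" (pixels), "origin" and "rotation" of the camera in the world. Camera axes: x right, y up, looking along -z (the intrinsics and any distortion apply to the point x, -y, -z); pixel columns grow to the right and rows downward; lengths in m; the calibration is good to about 2 mm. A picture is of the moment at which its call begins. There is no depth.
- hand_in(): hands the job in, once; it reports no verdict.
The state is a dict: "time": time; "joint_positions": joint angles; "qd": joint speeds; "joint_efforts": joint torques, N m; "position": TCP position; "tool_rot": TCP orientation; "ft_force": force on the tool from outside, world axes, zero at the start; "ft_torque": the same for the moment, N m; "gripper_width": finger opening in m.
Only numpy, scipy, OpenCV 4.12 (cv2) and the standard library are available. Lean on these libraries where they do the work, as an engineer would, in place of code of your own. Each camera call takes 0.05 s, during which the arm holds its last target.

## Task

The four rinsed limes lie dripping in the narrow white tray: pick the tray up, tip them over its low lip into the wire basket that hangs in the steel pot, and set the empty tray down upright on the worktop. Then swing the basket's bail handle up, lift the basket with the limes by the black grip of that handle straight out of the pot, and finish while holding it steady and level in the air just over the pot, so that it can drain. Leave the pot where it stands and the other things alone.

Things in the scene. Friction and masses are not known exactly. Their poses are not given: they have to be found in the camera images.
- tray: Narrow white plastic tray, 230 (x) x 64 (y) x 46 mm high, walls and floor 3 mm, 160 g. Origin: centre of its underside, x along it, z up. Can be gripped across the 64 mm, pads outside the long walls. Its -x end, at the start roughly towards the robot, has no wall but a 21 degree ramp, 29 mm long, up to the pouring lip: nothing rolls out before that tilt; limes roll out at 30 to 55 degrees.
- tray_lip (a point): Middle of the tray's pouring lip (upper edge of the ramp): 115 mm from the tray's origin along its -x, 14 mm above its underside.
- pot: Shallow round steel pot, 85 mm high, outer diameter 176 mm, with two loop handles reaching 120 mm from the axis on its +y and -y sides at 65 mm height; 0.9 kg, loose. Origin: centre of its underside, z up. (Wall cupboards hang behind and above the work: fronts and handles from x = 0.60, undersides 0.49 above the worktop; keep wrist and forearm clear of them.)
- basket: Round wire basket hanging by its rim on the pot's rim, its bottom then 23 mm above the pot's underside. Inside 124 mm wide at the floor, 155 mm at the rim, 63 mm deep; rim ring 184 mm across, its top 66 mm above the bottom. Origin: centre of the bottom, z up. Ears on its +y and -y sides stand up to 90 mm above the bottom and carry the bail. 0.36 kg with bail.
- basket_hinge (a point): Point on the basket's axis 84 mm above its bottom, in the middle between the two hinges of the bail; its y axis is the hinge axis.
- bail (a joint): Angle of the basket's bail handle (rad), turning about the basket's y axis with slight friction: 0 = folded down on its stop, 15 degrees above level, grip on the basket's -x side (roughly towards the robot), as at the start; 1.31 = upright over the basket's middle; 2.62 = folded to the +x side. Let go below 1.3 it falls back to 0.
- bail_grip (a point): Middle of the bail's black round grip: 13 mm diameter, 72 mm long, parallel to the basket's y axis, 95 mm from the hinge axis. Folded down it lies 92 mm from the basket's axis and 109 mm above the basket's bottom (43 mm above the rim's top); upright it is 179 mm above the basket's bottom. The point turns with the bail.
- lime_1_center (a point): Centre of one of the four limes, roughly round, 45 to 52 mm across, about 47 g; they lie in a row in the tray.
- lime_2_center (a point): Centre of one of the four limes, roughly round, 45 to 52 mm across, about 47 g; they lie in a row in the tray.
- lime_3_center (a point): Centre of one of the four limes, roughly round, 45 to 52 mm across, about 47 g; they lie in a row in the tray.
- lime_4_center (a point): Centre of one of the four limes, roughly round, 45 to 52 mm across, about 47 g; they lie in a row in the tray.
- pepper_jar: Bystander: jar 45 mm in diameter, 105 mm high, dark lid, between the tray and the pot. Origin: centre of its underside.
- shaker: Bystander: small glass shaker 38 mm in diameter, 59 mm high. Origin: centre of its underside.
- egg_timer: Bystander: steel egg timer 57 mm in diameter, 64 mm high. Origin: centre of its underside.
- fork: Bystander: fork 193 mm long, lying flat. Origin: its middle, at the underside.
Things that resemble listed ones, but are neither listed nor needed, are in the scene too. What is shaped like the part that bears lime_1_center but brown or purple is not meant.

How it is judged:
By the outcome, as a careful person would: the job done as asked, in the order asked, and still so for the second after the job is handed in, while the arm keeps its last pose, push and grip.
It also fails if it takes over 72 s, if anything falls off the work surface, if the arm or the gripper's body presses on something with over 40 N, if the wrist force passes 120 N, or if a joint passes its speed limit or range.

## Working session

There is one attempt and no reset: what is moved stays moved. The work goes in short steps, Python scripts to look and compute and a tool call to move; the robot and the scene stay as the last step left them, time stands still between calls to the robot, and variables do not carry over. Pictures are saved under pics/ and viewed, and the job is handed in when it is done.

Besides the shell and the picture viewer there is one more tool, called after "Emit:" as name([rows], argument=value, ...), one row to a line, values as JSON. carry_out: Moves the arm, as the interface text tells. Scaled input: -1 to 1 covers 40 cm each way for a shift and pi/4 rad each way for a turn. Its arguments: {"type":"object","properties":{"commands":{"type":"array","items":{"type":"array","items":{"type":"number"}}},"gripper":{"type":"number"},"force":{"type":"number"}},"required":["commands"]}

```bash
ls; mkdir -p pics; python3 - <<'E'
from station import *
import cv2
s=sense();print(s)
for n in("side","top","wrist"):
    c=capture(n);cv2.imwrite(f"pics/{n}0.png",c["frame"]);print(n,{k:v for k,v in c.items() if k!="frame"})
E
```

```text
pics
{'time': 0.0, 'joint_positions': array([ 1.00774309e+00,  3.81233269e-01,  1.29829267e+00,  1.58029525e-05,
        1.46362560e+00, -2.15325109e-01]), 'qd': array([ 6.98494977e-04, -5.12780354e-04,  3.72382421e-04, -8.70695947e-05,
        9.72037169e-04, -8.41022242e-04]), 'joint_efforts': array([-9.84613905e-06, -4.48452473e+01, -2.31272256e+01, -1.55962539e-04,
        4.82590520e-03,  1.94504884e-05]), 'position': array([0.18727446, 0.51682991, 0.244681  ]), 'tool_rot': array([ 2.93558164e-04,  8.18768457e-01,  5.74123337e-01, -7.22090441e-04]), 'ft_force': array([0.4404448 , 0.29182217, 0.95815325]), 'ft_torque': array([ 0.04064967,  0.01254275, -0.04594467]), 'gripper_width': 0.08535787321385974}
side {'fx': 494.3563589565848, 'fy': 494.3563589565848, 'cx': 317.4788480886036, 'cy': 243.47830791135794, 'origin': array([-0.12328039, -0.28390155,  1.24440006]), 'rotation': array([ 0.79189832,  0.20344131, -0.14999293, -0.55588741])}
top {'fx': 623.5474854595407, 'fy': 623.5474854595407, 'cx': 312.7968961024303, 'cy': 249.17611688616947, 'origin': array([-0.15870331,  0.28374638,  1.63095892]), 'rotation': array([-0.49665295, -0.11617786,  0.19067657,  0.83873774])}
wrist {'fx': 343.97186382056304, 'fy': 343.97186382056304, 'cx': 321.86514037476394, 'cy': 239.47811418832055, 'origin': array([0.11521238, 0.54383007, 0.37265482]), 'rotation': array([ 0.80880575, -0.12619977, -0.08752   ,  0.56766815])}
```

View pics/side0.png

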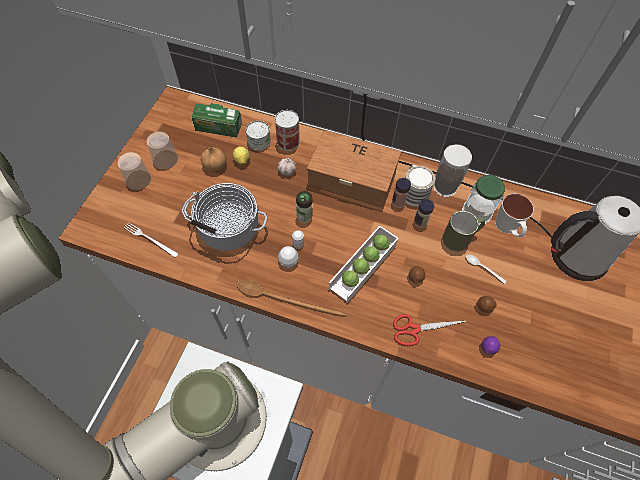

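View pics/top0.png

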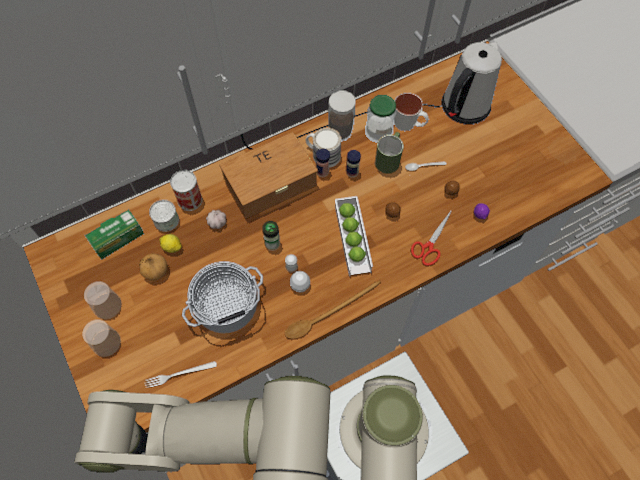

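View pics/wrist0.png

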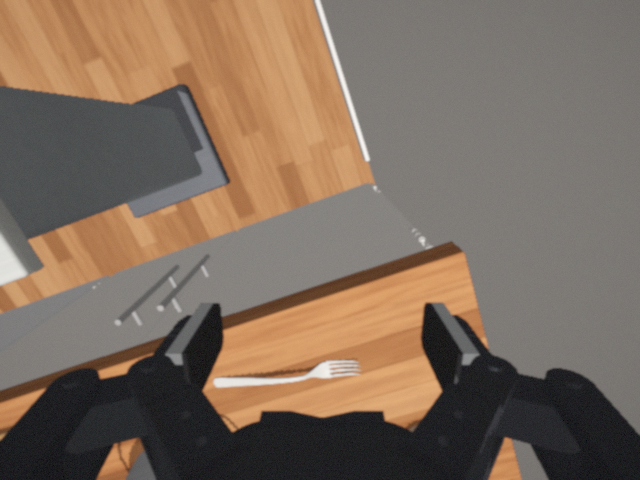

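The side view shows the tray with four green limes at (363,262), the pot and basket at (225,215), and the black grip at (204,227). In the top view the tray is at (352,235), the pot at (224,297) and the grip at (232,317).

Things that could be confused:
- **Limes:** brown balls (417,274) and (486,304), a purple ball (490,345), a lemon (241,156) and an onion (213,160).
- **Pepper jar:** the green-lidded jar at (304,206) against the dark jars at (402,192) and (425,213).
- **Shaker and egg timer:** the small objects at (298,239) and (288,257).

Next I'll take close crops of both views.

```bash
cat > h.py <<'E'
import numpy as np,cv2
from scipy.spatial.transform import Rotation as R
def q2R(q): return R.from_quat([q[1],q[2],q[3],q[0]]).as_matrix()
CAM={"side":dict(fx=494.3563589565848,cx=317.4788480886036,cy=243.47830791135794,o=np.array([-0.12328039,-0.28390155,1.24440006]),q=[0.79189832,0.20344131,-0.14999293,-0.55588741]),
"top":dict(fx=623.5474854595407,cx=312.7968961024303,cy=249.17611688616947,o=np.array([-0.15870331,0.28374638,1.63095892]),q=[-0.49665295,-0.11617786,0.19067657,0.83873774])}
def cam(c): return dict(fx=c["fx"],cx=c["cx"],cy=c["cy"],o=np.array(c["origin"]),q=c["rotation"])
def C(n): return CAM[n] if isinstance(n,str) else n
def ray(n,uv):
    c=C(n);d=np.array([(uv[0]-c["cx"])/c["fx"],-(uv[1]-c["cy"])/c["fx"],-1.]);d=q2R(c["q"])@d
    return c["o"],d/np.linalg.norm(d)
def onz(n,uv,z):
    o,d=ray(n,uv);return o+d*(z-o[2])/d[2]
def tri(*obs):
    A=np.zeros((3,3));b=np.zeros(3)
    for n,uv in obs:
        o,d=ray(n,uv);P=np.eye(3)-np.outer(d,d);A+=P;b+=P@o
    p=np.linalg.solve(A,b)
    res=[np.linalg.norm(np.cross(p-ray(n,uv)[0],ray(n,uv)[1])) for n,uv in obs]
    return p,max(res)
def proj(n,p):
    c=C(n);v=q2R(c["q"]).T@(np.array(p)-c["o"]);return np.array([c["cx"]+c["fx"]*v[0]/-v[2],c["cy"]-c["fx"]*v[1]/-v[2]])
def crop(img,x0,y0,w,h,k,fn):
    cv2.imwrite(fn,cv2.resize(img[y0:y0+h,x0:x0+w],None,fx=k,fy=k,interpolation=cv2.INTER_CUBIC))
E
python3 - <<'E'
from h import *
s=cv2.imread("pics/side0.png");t=cv2.imread("pics/top0.png")
crop(s,170,170,130,100,6,"pics/sp.png");crop(s,310,215,130,100,6,"pics/st.png")
crop(t,170,240,130,100,6,"pics/tp.png");crop(t,290,185,130,100,6,"pics/tt.png")
E
```

```text
(no output)
```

View pics/sp.png

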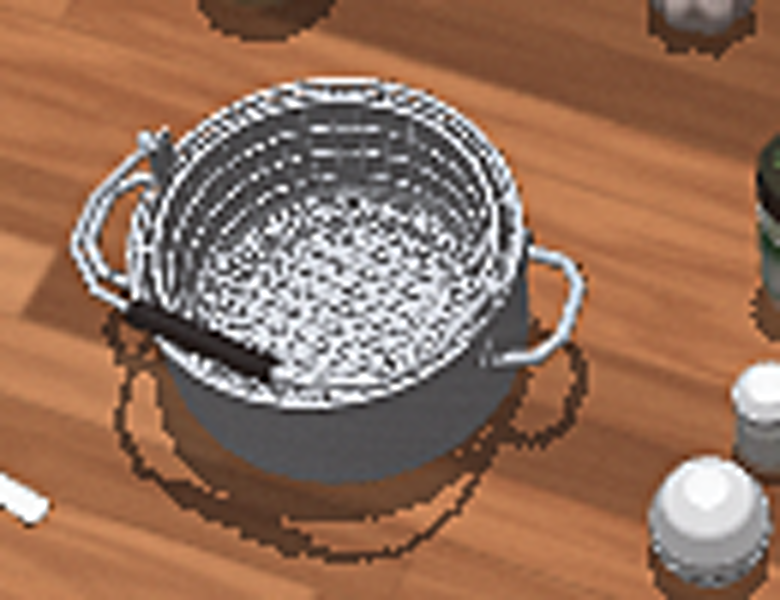

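View pics/st.png

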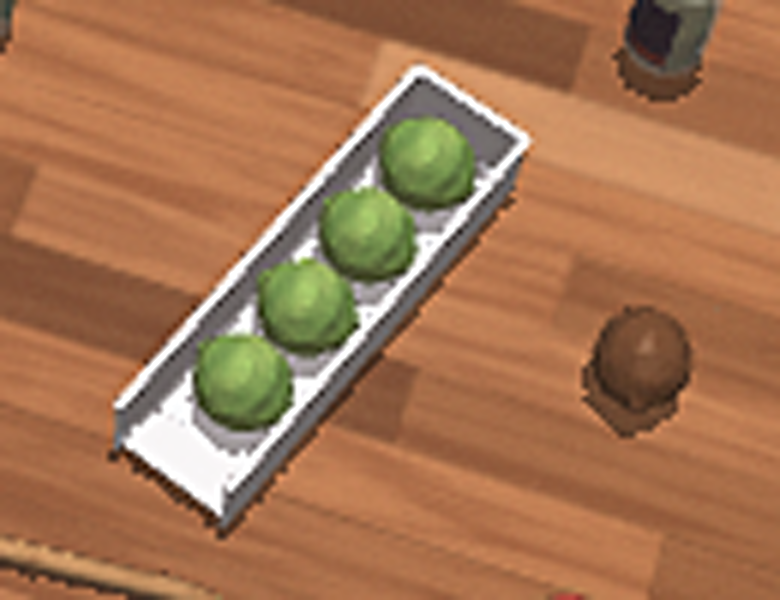

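View pics/tp.png

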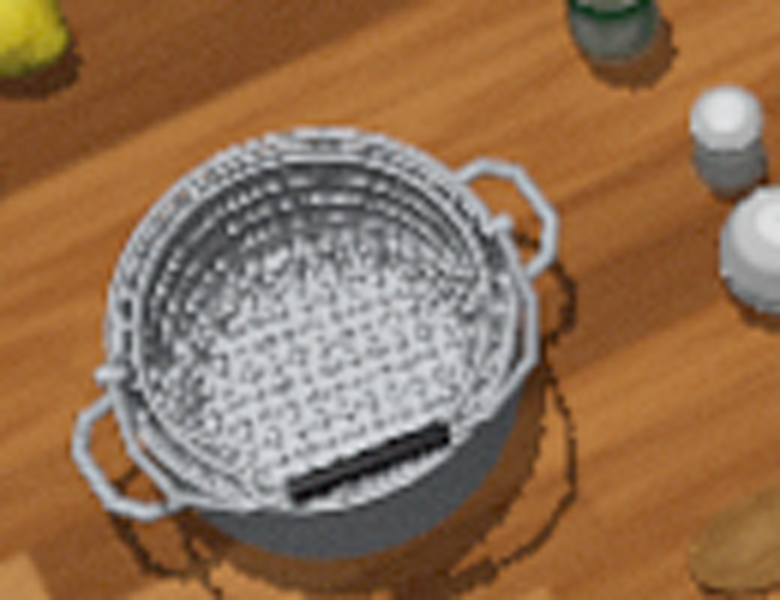

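View pics/tt.png

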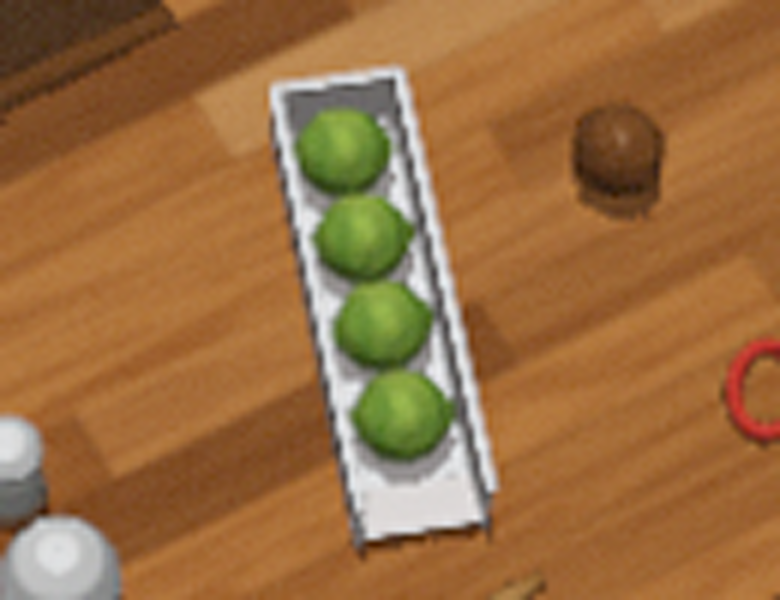

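```bash
python3 - <<'E'
from h import *
np.set_printoptions(precision=4,suppress=True)
def T(name,s,sc,t,tc):
    a=("side",((s[0]+.5)/6-.5+sc[0],(s[1]+.5)/6-.5+sc[1]));b=("top",((t[0]+.5)/6-.5+tc[0],(t[1]+.5)/6-.5+tc[1]))
    p,r=tri(a,b);print(name,p,"res %.4f"%r);return p
st,tt,sp,tp=(310,215),(290,185),(170,170),(170,240)
A=T("farL",(420,67),st,(273,85),tt);B=T("farR",(527,140),st,(402,70),tt)
L=T("lipL",(118,447),st,(360,547),tt);Rr=T("lipR",(222,527),st,(487,527),tt)
for i,(a,b) in enumerate([((428,162),(344,150)),((368,234),(364,237)),((308,307),(384,325)),((243,382),(402,414))]): T("lime%d"%i,a,st,b,tt)
g1=T("gripL",(130,313),sp,(292,493),tp);g2=T("gripR",(276,368),sp,(450,433),tp)
T("earL",(150,138),sp,(106,374),tp);T("earR",(524,238),sp,(500,222),tp)
T("handleR",(580,300),sp,(552,232),tp);T("handleL",(76,240),sp,(80,470),tp)
T("timer top",(710,490),sp,(770,235),tp)
T("shaker top",(768,385),sp,(728,115),tp)
d=(A+B)/2-(L+Rr)/2;print("tray yaw",np.degrees(np.arctan2(d[1],d[0])),np.linalg.norm(d[:2]),(A+B+L+Rr)/4)
d=g2-g1;print("grip dir",np.degrees(np.arctan2(d[1],d[0])),np.linalg.norm(d),(g1+g2)/2)
E
python3 - <<'E'
from h import *
s=cv2.imread("pics/side0.png");t=cv2.imread("pics/top0.png")
crop(s,270,180,80,100,6,"pics/sj.png");crop(t,250,210,80,100,6,"pics/tj.png")
E
```

```text
farL [ 0.6362 -0.216   0.0345] res 0.0002
farR [ 0.6112 -0.2746  0.0393] res 0.0004
lipL [ 0.4163 -0.14   -0.0065] res 0.0007
lipR [ 0.3948 -0.1975 -0.0043] res 0.0001
lime0 [ 0.5951 -0.2333  0.0197] res 0.0005
lime1 [ 0.5485 -0.2176  0.0192] res 0.0005
lime2 [ 0.503  -0.2024  0.0176] res 0.0005
lime3 [ 0.4574 -0.1859  0.0168] res 0.0002
gripL [0.4182 0.2508 0.1284] res 0.0006
gripR [0.4138 0.1798 0.1252] res 0.0016
earL [0.5186 0.2981 0.1024] res 0.0009
earR [0.5106 0.1121 0.1083] res 0.0130
handleR [0.5129 0.089  0.0652] res 0.0126
handleL [0.4918 0.3288 0.0552] res 0.0098
timer top [0.465  0.0007 0.0356] res 0.0027
shaker top [ 0.521  -0.0079  0.0494] res 0.0012
tray yaw -19.349383218518586 0.23117474597851628 [ 0.5146 -0.207   0.0158]
grip dir -93.56089373249655 0.07124513780705065 [0.416  0.2153 0.1268]
```

View pics/sj.png

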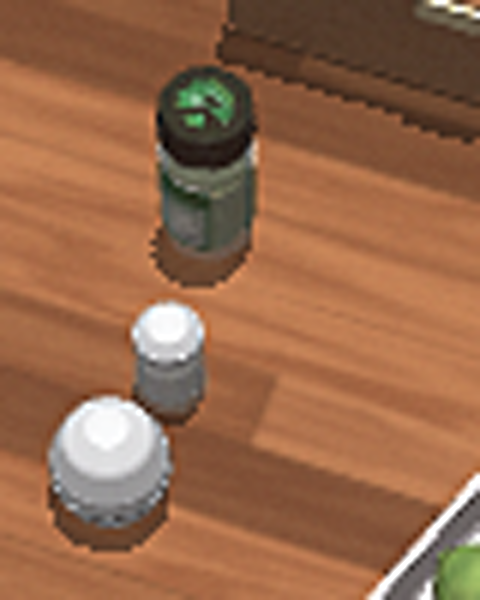

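View pics/tj.png

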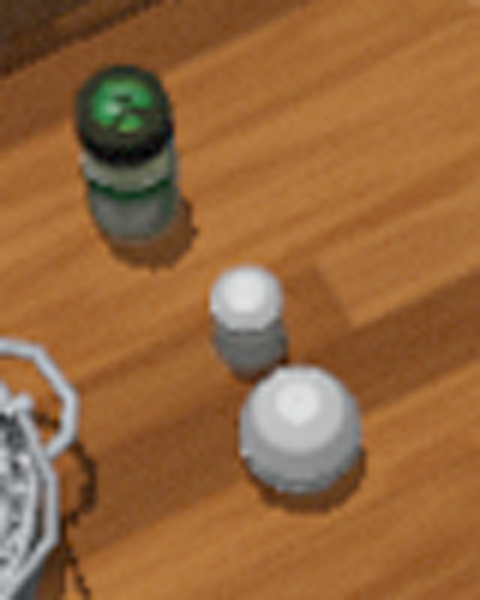

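```bash
cat >> h.py <<'E'
def toolR(zdir,xdir):
    z=np.array(zdir,float);z/=np.linalg.norm(z);x=np.array(xdir,float);x-=z*(x@z);x/=np.linalg.norm(x)
    return np.stack([x,np.cross(z,x),z],1)
def RT(yaw,tilt=0):
    # tool for tray/basket with frame yaw (deg): tool x along +y of frame, leaning so that tool z = (sin t,0,-cos t) in the frame
    a=np.radians(yaw);t=np.radians(tilt);F=R.from_euler('z',a).as_matrix()
    return toolR(F@[np.sin(t),0,-np.cos(t)],F@[0,1,0])
def plan(p0,R0,p1,R1,step=0.045,ang=8.,n=None):
    p0=np.array(p0);p1=np.array(p1)
    rv=R.from_matrix(R0.T@R1).as_rotvec()
    if n is None:n=int(max(np.ceil(np.linalg.norm(p1-p0)/step),np.ceil(np.degrees(np.linalg.norm(rv))/ang),1))
    rows=[]
    for i in range(n):
        Ri=R0@R.from_rotvec(rv*i/n).as_matrix()
        rows.append(np.round(np.r_[Ri.T@((p1-p0)/n)/0.4,rv/n/(np.pi/4)],3).tolist())
    return rows
def show(rows): print(len(rows),"["+",".join("["+",".join("%g"%v for v in r)+"]" for r in rows)+"]")
def cur():
    from station import sense
    s=sense();return np.array(s["position"]),q2R(s["tool_rot"]),s
E
python3 - <<'E'
from h import *
p,Rm,s=cur()
from station import capture
c=capture("wrist");print("cam in tool",Rm.T@(c["origin"]-p));print(Rm.T@q2R(c["rotation"]))
show(plan(p,Rm,[0.36,0.16,0.30],RT(-15,0)))
E
```

```text
cam in tool [ 0.00061537 -0.07702365 -0.12786109]
[[ 9.99999709e-01 -7.36458088e-04  1.98678091e-04]
 [-6.41308118e-04 -9.52747740e-01 -3.03761967e-01]
 [ 4.12998059e-04  3.03761751e-01 -9.52747935e-01]]
9 [[-0.077,0.079,-0.015,-0,0,-0.012],[-0.078,0.078,-0.015,-0,0,-0.012],[-0.078,0.077,-0.015,-0,0,-0.012],[-0.079,0.077,-0.015,-0,0,-0.012],[-0.08,0.076,-0.015,-0,0,-0.012],[-0.081,0.075,-0.015,-0,0,-0.012],[-0.081,0.074,-0.015,-0,0,-0.012],[-0.082,0.074,-0.015,-0,0,-0.012],[-0.083,0.073,-0.015,-0,0,-0.012]]
```

Emit:
carry_out([
  [-0.077,0.079,-0.015,0,0,-0.012],
  [-0.078,0.078,-0.015,0,0,-0.012],
  [-0.078,0.077,-0.015,0,0,-0.012],
  [-0.079,0.077,-0.015,0,0,-0.012],
  [-0.08,0.076,-0.015,0,0,-0.012],
  [-0.08,0.075,-0.015,0,0,-0.012],
  [-0.081,0.074,-0.015,0,0,-0.012],
  [-0.082,0.074,-0.015,0,0,-0.012],
  [-0.083,0.073,-0.015,0,0,-0.012],
  [0,0,0,0,0,0],
], gripper=0)

```text
time: 1.45
position: [0.365, 0.1492, 0.2997]
tool_rot: [0.001, 0.792, 0.61, -0.001]
ft_force: [-1.4, 1.0, -0.7]
gripper_width: 0.0856
```

```bash
python3 - <<'E'
from h import *
from station import capture
c=capture("wrist");cv2.imwrite("pics/w1.png",c["frame"])
import pickle;pickle.dump(cam(c),open("w1.pkl","wb"))
p,Rm,s=cur();print(p,s["joint_positions"],s["time"])
E
```

```text
[0.36425855 0.15017639 0.29950476] [ 0.08965984  0.06037044  1.56858826 -0.00223132  1.51420518 -1.22352245] 1.5
```

View pics/w1.png

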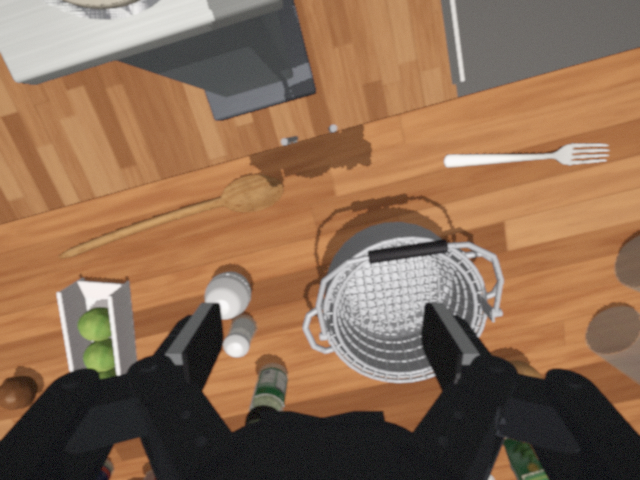

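The wrist view shows the basket, with the black grip running from (371,257) to (447,246), plus the egg timer (228,293), the shaker (238,338), the pepper jar (270,385) and the lip end of the tray (95,285). I'll move over the tray next.

```bash
python3 - <<'E'
from h import *
p,Rm,s=cur()
show(plan(p,Rm,[0.44,-0.18,0.29],RT(-19,0)))
E
```

```text
8 [[-0.094,0.049,0.003,-0,0,0.012],[-0.093,0.05,0.003,-0,0,0.012],[-0.093,0.051,0.003,-0,0,0.012],[-0.092,0.052,0.003,-0,0,0.012],[-0.092,0.053,0.003,-0,0,0.012],[-0.091,0.053,0.003,-0,0,0.012],[-0.091,0.054,0.003,-0,0,0.012],[-0.09,0.055,0.003,-0,0,0.012]]
```

Emit:
carry_out([
  [-0.094,0.049,0.003,0,0,0.012],
  [-0.093,0.05,0.003,0,0,0.012],
  [-0.093,0.051,0.003,0,0,0.012],
  [-0.092,0.052,0.003,0,0,0.012],
  [-0.092,0.053,0.003,0,0,0.012],
  [-0.091,0.053,0.003,0,0,0.012],
  [-0.091,0.054,0.003,0,0,0.012],
  [-0.09,0.055,0.003,0,0,0.012],
  [0,0,0,0,0,0],
])

```text
time: 2.62
position: [0.4429, -0.1793, 0.2877]
tool_rot: [-0.002, 0.811, 0.585, -0.001]
ft_force: [0.1, 0.8, 0.1]
gripper_width: 0.0856
```

```bash
python3 - <<'E'
from h import *
from station import capture
c=capture("wrist");cv2.imwrite("pics/w2.png",c["frame"])
import pickle;pickle.dump(cam(c),open("w2.pkl","wb"))
p,Rm,s=cur();print(p,s["joint_positions"],s["time"])
crop(c["frame"],260,100,130,260,2.3,"pics/w2c.png")
crop(cv2.imread("pics/w1.png"),290,200,220,200,3.5,"pics/w1c.png")
E
```

```text
[ 0.44260669 -0.17800272  0.28798298] [-6.31194127e-01  2.23302946e-01  1.40323478e+00 -8.00766454e-05
  1.51953424e+00 -1.88324034e+00] 2.675
```

View pics/w2.png

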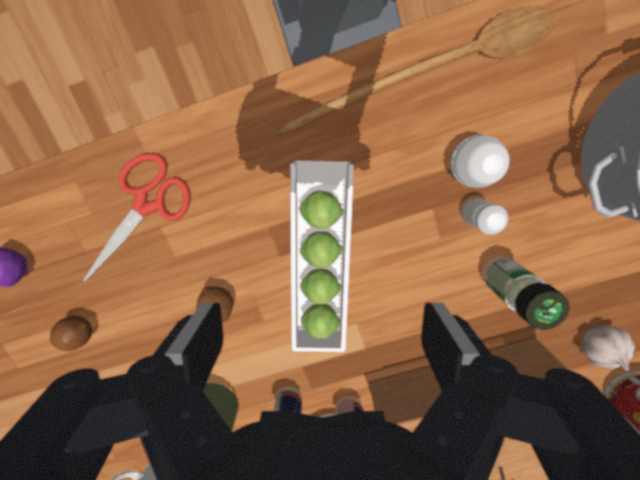

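View pics/w1c.png

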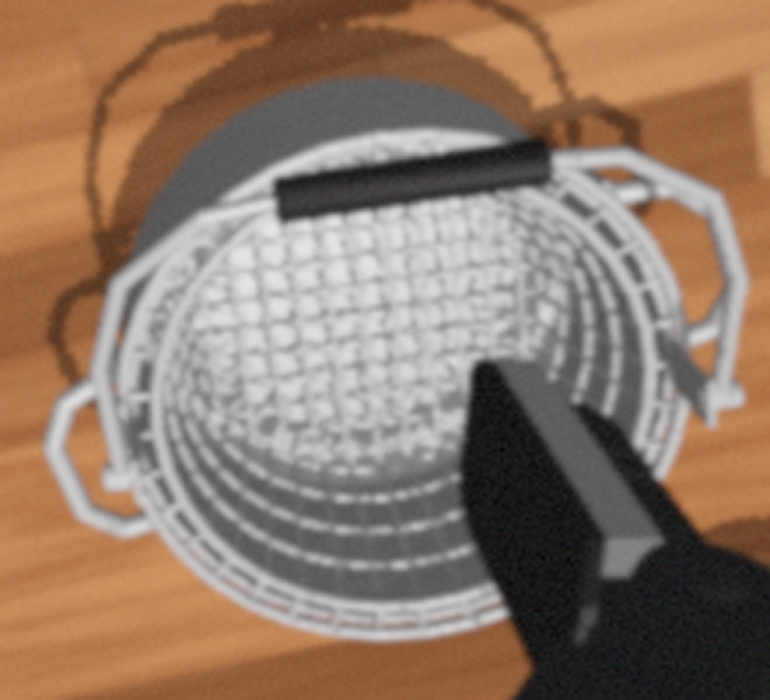

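```bash
python3 - <<'E'
from h import *
f=cv2.imread("pics/w2.png")
crop(f,265,145,120,75,6,"pics/w2a.png");crop(f,265,290,120,75,6,"pics/w2b.png")
a=np.vstack([cv2.imread("pics/w2a.png"),cv2.imread("pics/w2b.png")]);cv2.imwrite("pics/w2ab.png",cv2.resize(a,None,fx=.66,fy=.66));print(a.shape)
E
```

```text
(900, 720, 3)
```

View pics/w2ab.png

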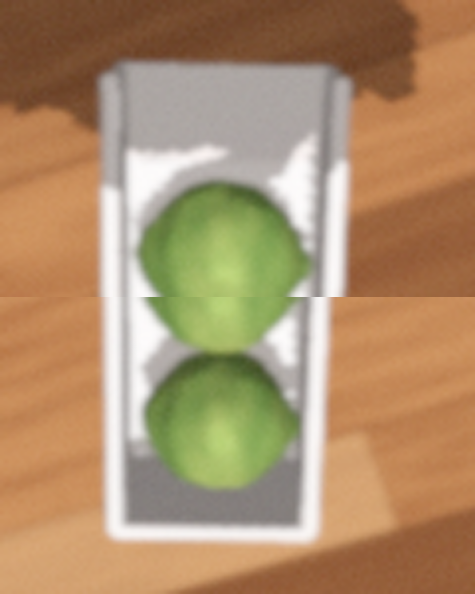

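```bash
python3 - <<'E'
from h import *
import pickle
np.set_printoptions(precision=4,suppress=True)
w1=pickle.load(open("w1.pkl","rb"));w2=pickle.load(open("w2.pkl","rb"))
def c(n,x,o): return (n,((x[0]+.5)/6-.5+o[0],(x[1]+.5)/6-.5+o[1]))
st,tt,sp,tp=(310,215),(290,185),(170,170),(170,240)
def T(n,*o):
    p,r=tri(*o);print(n,p,"res %.4f"%r);return p
A=T("farL",c("side",(420,67),st),c("top",(402,70),tt),) if 0 else None
T("farL",c("side",(420,67),st),c("top",(273,85),tt),(w2,(345.3,352.1)))
T("farR",c("side",(527,140),st),c("top",(402,70),tt),(w2,(292.0,352.1)))
print("on z=.046:",[onz(w2,u,.046) for u in((345.3,352.1),(292,352.1),(353.9,163.2),(290.2,163.2))],"lip",onz(w2,(321.8,160.9),.014))
for cc in("side","top"):
    print(cc,[onz(*c(cc,u,o),.046) for u,o in(((420,67),st),((527,140),st))] if cc=="side" else [onz(*c(cc,u,tt),.046) for u in((273,85),(402,70))])
    print(cc,"lip .0",[onz(*c(cc,u,st if cc=="side" else tt),.0) for u in(((118,447),(222,527)) if cc=="side" else ((360,547),(487,527)))])
k=lambda x:(290+x[0]/3.5,200+x[1]/3.5)
g1=T("gripL",c("side",(130,313),sp),c("top",(292,493),tp),(w1,k((550,160))))
g2=T("gripR",c("side",(276,368),sp),c("top",(450,433),tp),(w1,k((278,198))))
print([onz(w1,k(u),.132) for u in((550,160),(278,198))])
T("earL",c("side",(150,138),sp),c("top",(106,374),tp),(w1,k((728,398))))
T("earR",c("top",(500,222),tp),(w1,k((120,480))))
# rim ring outer points at z .089 in w1
pts=[(130,360),(150,500),(250,600),(380,640),(490,622),(680,430),(680,300),(590,180),(420,130),(330,140)]
P=np.array([onz(w1,k(u),.087)[:2] for u in pts])
M=np.c_[2*P,np.ones(len(P))];s=np.linalg.lstsq(M,(P**2).sum(1),rcond=None)[0];print("rim",s[:2],2*np.sqrt(s[2]+s[:2]@s[:2]), np.linalg.norm(P-s[:2],axis=1))
# others
T("jar lid",c("side",(204+0,100),(270,180)),c("top",(123,103),(250,210)),(w2,(548,308)))
T("timer",c("side",(110,425),(270,180)),c("top",(297,400),(250,210)),(w2,(489,161)))
T("shaker",c("side",(169,325),(270,180)),c("top",(246,295),(250,210)),(w2,(491,219)))
E
```

```text
farL [ 0.6359 -0.2142  0.0366] res 0.0035
farR [ 0.6108 -0.2743  0.0417] res 0.0016
on z=.046: [array([ 0.631 , -0.2097,  0.046 ]), array([ 0.6099, -0.2733,  0.046 ]), array([ 0.4115, -0.1326,  0.046 ]), array([ 0.3904, -0.1963,  0.046 ])] lip [ 0.401  -0.1647  0.014 ]
side [array([ 0.6288, -0.2166,  0.046 ]), array([ 0.6076, -0.2748,  0.046 ])]
side lip .0 [array([ 0.4143, -0.1408,  0.    ]), array([ 0.3931, -0.1978,  0.    ])]
top [array([ 0.6306, -0.2125,  0.046 ]), array([ 0.6075, -0.2721,  0.046 ])]
top lip .0 [array([ 0.4133, -0.1381,  0.    ]), array([ 0.3932, -0.1962,  0.    ])]
gripL [0.4175 0.2516 0.1297] res 0.0021
gripR [0.4138 0.1811 0.1232] res 0.0027
[array([0.4162, 0.253 , 0.132 ]), array([0.4086, 0.1827, 0.132 ])]
earL [0.5173 0.2988 0.1047] res 0.0025
earR [0.4999 0.1158 0.1017] res 0.0004
rim [0.5046 0.2094] 0.18058514394082117 [0.0894 0.0892 0.0893 0.0921 0.0914 0.0892 0.0894 0.0899 0.0907 0.0923]
jar lid [0.6085 0.0079 0.1052] res 0.0042
timer [ 0.4553 -0.0026  0.0607] res 0.0045
shaker [ 0.519  -0.0076  0.0504] res 0.0034
```

The tray centre is at (0.511,-0.205) with yaw -19.6°, and the measured length of 0.230 checks. The basket axis is at (0.506,0.2085) with yaw about -5.3°, and the grip height is about 0.127–0.132, which also checks. Now I'll approach the tray.

```bash
python3 - <<'E'
from h import *
p,Rm,s=cur()
show(plan(p,Rm,[0.511,-0.2047,0.11],RT(-19.6,0),step=.03))
E
```

```text
7 [[-0.001,0.026,0.063,-0.001,-0,0.004],[-0.001,0.026,0.063,-0.001,-0,0.004],[-0.001,0.026,0.063,-0.001,-0,0.004],[-0.001,0.026,0.064,-0.001,-0,0.004],[-0.001,0.026,0.064,-0.001,-0,0.004],[-0.001,0.026,0.064,-0.001,-0,0.004],[-0.001,0.026,0.064,-0.001,-0,0.004]]
```

Emit:
carry_out([
  [-0.001,0.026,0.063,-0.001,0,0.004],
  [-0.001,0.026,0.063,-0.001,0,0.004],
  [-0.001,0.026,0.063,-0.001,0,0.004],
  [-0.001,0.026,0.064,-0.001,0,0.004],
  [-0.001,0.026,0.064,-0.001,0,0.004],
  [-0.001,0.026,0.064,-0.001,0,0.004],
  [-0.001,0.026,0.064,-0.001,0,0.004],
  [0,0,0,0,0,0],
])

```text
time: 3.68
position: [0.5135, -0.188, 0.1072]
tool_rot: [0.0, 0.812, 0.583, 0.002]
ft_force: [-0.6, 0.9, 1.1]
gripper_width: 0.0857
```

```bash
python3 - <<'E'
from h import *
from station import capture
c=capture("wrist");cv2.imwrite("pics/w3.png",c["frame"])
p,Rm,s=cur();print(p,s["time"],R.from_matrix(RT(-19.6).T@Rm).as_rotvec(degrees=True))
show(plan(p,Rm,[0.511,-0.2047,0.022],RT(-19.6,0),step=.02))
E
```

```text
[ 0.51370462 -0.18816739  0.10845082] 3.725 [-0.26032944  0.16504896 -0.98230529]
5 [[-0.008,0.001,0.043,0.001,-0.001,0.004],[-0.008,0.001,0.043,0.001,-0.001,0.004],[-0.008,0.001,0.043,0.001,-0.001,0.004],[-0.008,0.001,0.043,0.001,-0.001,0.004],[-0.008,0.001,0.043,0.001,-0.001,0.004]]
```

View pics/w3.png

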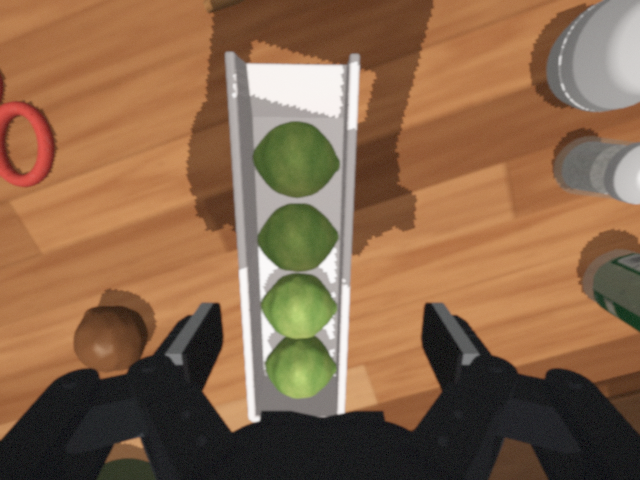

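The tray is visible from (228,55) to (340,415), offset from the finger centre (u=322) by about 16 mm, which agrees with the measured lag. I'll correct laterally before descending.

Emit:
carry_out([
  [-0.02,0.004,0,0.002,-0.002,0.01],
  [-0.02,0,0.03,0,0,0.008],
  [0,0,0,0,0,0],
  [0,0,0,0,0,0],
])

```text
time: 4.22
position: [0.51, -0.2045, 0.0988]
tool_rot: [0.003, 0.816, 0.577, 0.002]
ft_force: [0.6, -0.2, -0.4]
gripper_width: 0.0853
```

```bash
cat > st.py <<'E'
from h import *
import sys
np.set_printoptions(precision=4,suppress=True)
def go(target,RR,**k):
    p,Rm,s=cur()
    print(p,"t=%.2f"%s["time"],"errdeg",R.from_matrix(Rm.T@RR).as_rotvec(degrees=True),"F",s["ft_force"],"w %.4f"%s["gripper_width"],"dtool",Rm.T@(np.array(target)-p))
    show(plan(p,Rm,target,RR,**k))
E
python3 - <<'E'
from st import *
go([0.511,-0.2047,0.022],RT(-19.6),step=.02)
E
```

```text
[ 0.51   -0.2045  0.0988] t=4.22 errdeg [ 0.4089 -0.0074  0.1477] F [ 0.5743 -0.2472 -0.3713] w 0.0853 dtool [0.0001 0.0005 0.0768]
4 [[0,0,0.048,0.002,-0,0.001],[0,0,0.048,0.002,-0,0.001],[0,0,0.048,0.002,-0,0.001],[0,0.001,0.048,0.002,-0,0.001]]
```

Emit:
carry_out([
  [0,0,0.048,0.002,0,0.001],
  [0,0,0.048,0.002,0,0.001],
  [0,0,0.045,0.002,0,0.001],
  [0,0,0.03,0,0,0],
  [0,0,0,0,0,0],
])

```text
time: 4.85
position: [0.511, -0.205, 0.0298]
tool_rot: [0.002, 0.817, 0.576, 0.001]
ft_force: [0.5, -1.0, 0.1]
gripper_width: 0.0852
```

```bash
python3 - <<'E'
from st import *
go([0.511,-0.2047,0.022],RT(-19.6),step=.02)
from station import capture
c=capture("wrist");cv2.imwrite("pics/w4.png",c["frame"])
E
```

```text
[ 0.511  -0.205   0.0298] t=4.85 errdeg [ 0.2968  0.0289 -0.0079] F [ 0.4949 -1.0469  0.0679] w 0.0852 dtool [ 0.0003 -0.0001  0.0078]
1 [[0.001,-0,0.019,0.007,0.001,-0]]
```

View pics/w4.png

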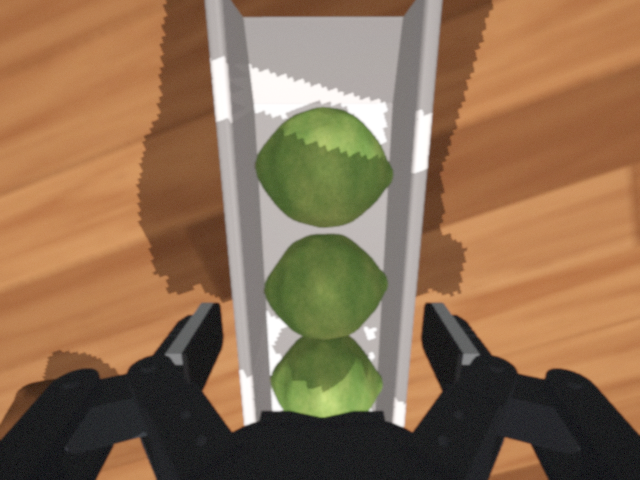

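The tray is centred between the fingers (walls at u≈225 and 425, fingers at 205 and 437). I'll go down the last 8 mm and close.

Emit:
carry_out([
  [0,0,0.019,0.006,0,0],
  [0,0,0,0,0,0],
])

```text
time: 5.15
position: [0.5118, -0.2055, 0.0233]
tool_rot: [0.002, 0.817, 0.576, 0.0]
ft_force: [-0.8, -0.1, -0.6]
gripper_width: 0.0854
```

Emit:
carry_out([
  [0,0,0,0,0,0],
  [0,0,0,0,0,0],
  [0,0,0,0,0,0],
  [0,0,0,0,0,0],
], gripper=1, force=70)

```text
time: 5.65
position: [0.512, -0.2056, 0.024]
tool_rot: [0.002, 0.817, 0.576, 0.001]
ft_force: [0.5, -0.7, -0.6]
gripper_width: 0.0629
```

```bash
python3 - <<'E'
from st import *
p,Rm,s=cur()
go(p+[0,0,0.17],RT(-19.6),step=.025)
E
```

```text
[ 0.512  -0.2056  0.024 ] t=5.65 errdeg [ 0.2398  0.0833 -0.0022] F [ 0.4532 -0.693  -0.6358] w 0.0629 dtool [-0.0002  0.0007 -0.17  ]
7 [[-0,0,-0.061,0.001,0,-0],[-0,0,-0.061,0.001,0,-0],[-0,0,-0.061,0.001,0,-0],[-0,0,-0.061,0.001,0,-0],[-0,0,-0.061,0.001,0,-0],[-0,0,-0.061,0.001,0,-0],[-0,0,-0.061,0.001,0,-0]]
```

Emit:
carry_out([
  [0,0,-0.03,0.001,0,0],
  [0,0,-0.06,0.001,0,0],
  [0,0,-0.06,0.001,0,0],
  [0,0,-0.06,0.001,0,0],
  [0,0,-0.06,0.001,0,0],
  [0,0,-0.06,0.001,0,0],
  [0,0,-0.06,0.001,0,0],
  [0,0,-0.03,0.001,0,0],
  [0,0,0,0,0,0],
])

```text
time: 6.78
position: [0.5098, -0.204, 0.1994]
tool_rot: [-0.003, 0.817, 0.576, -0.002]
ft_force: [1.0, -0.3, -4.0]
gripper_width: 0.063
```

```bash
python3 - <<'E'
from st import *
yaw=5
def pose(lip,yaw,tilt,off=(0,-.116,.010)):
    RR=RT(yaw,tilt);return np.array(lip)-RR@np.array(off),RR
a=np.radians(yaw)
lip=np.array([.506,.2085,0])+.035*np.array([np.cos(a),np.sin(a),0])+[0,0,.165]
t,RR=pose(lip,yaw,0);print(t,lip)
go(t,RR,step=.03)
from station import capture
c=capture("wrist");cv2.imwrite("pics/w5.png",c["frame"])
E
```

```text
[0.6564 0.2217 0.175 ] [0.5409 0.2116 0.165 ]
[ 0.5098 -0.204   0.1994] t=6.78 errdeg [ -0.4569  -0.0731 -24.6021] F [ 0.995  -0.3237 -4.0128] w 0.0630 dtool [ 0.4501 -0.0045  0.0242]
16 [[0.07,-0.001,0.004,-0.001,-0,-0.034],[0.07,0.001,0.004,-0.001,-0,-0.034],[0.07,0.003,0.004,-0.001,-0,-0.034],[0.07,0.005,0.004,-0.001,-0,-0.034],[0.07,0.007,0.004,-0.001,-0,-0.034],[0.07,0.009,0.004,-0.001,-0,-0.034],[0.07,0.011,0.004,-0.001,-0,-0.034],[0.069,0.012,0.004,-0.001,-0,-0.034],[0.069,0.014,0.004,-0.001,-0,-0.034],[0.068,0.016,0.004,-0.001,-0,-0.034],[0.068,0.018,0.004,-0.001,-0,-0.034],[0.068,0.02,0.004,-0.001,-0,-0.034],[0.067,0.022,0.004,-0.001,-0,-0.034],[0.066,0.023,0.004,-0.001,-0,-0.034],[0.066,0.025,0.004,-0.001,-0,-0.034],[0.065,0.027,0.004,-0.001,-0,-0.034]]
```

View pics/w5.png

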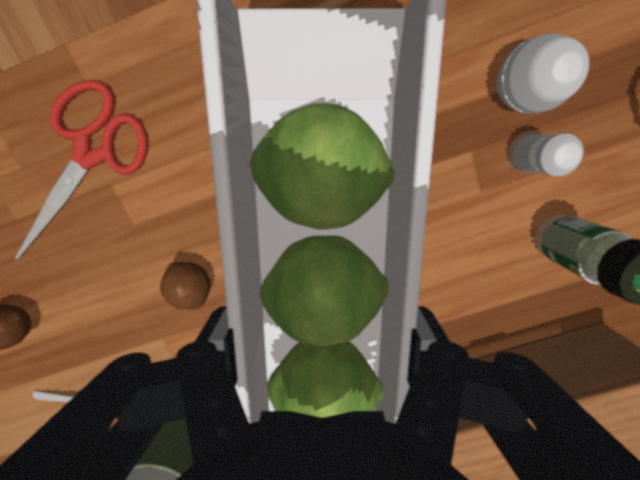

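The tray is held level with the limes inside. To keep the wrist clear of the cupboards, I'll cross at a smaller x first.

```bash
python3 - <<'E'
from st import *
go([.50,.02,.205],RT(-7,0),step=.032)
E
```

```text
[ 0.5096 -0.2039  0.1988] t=6.83 errdeg [ -0.5238  -0.0474 -12.608 ] F [-0.7707  0.632  -4.2351] w 0.0628 dtool [ 0.2077 -0.0842 -0.0055]
8 [[0.065,-0.026,-0.002,-0.001,-0,-0.035],[0.066,-0.025,-0.002,-0.001,-0,-0.035],[0.066,-0.023,-0.002,-0.001,-0,-0.035],[0.067,-0.021,-0.002,-0.001,-0,-0.035],[0.067,-0.019,-0.002,-0.001,-0,-0.035],[0.068,-0.017,-0.002,-0.001,-0,-0.035],[0.068,-0.015,-0.002,-0.001,-0,-0.035],[0.069,-0.013,-0.002,-0.001,-0,-0.035]]
```

Emit:
carry_out([
  [0.035,-0.013,-0.002,-0.001,0,-0.02],
  [0.065,-0.026,-0.002,-0.001,0,-0.035],
  [0.066,-0.025,-0.002,-0.001,0,-0.035],
  [0.066,-0.023,-0.002,-0.001,0,-0.035],
  [0.067,-0.021,-0.002,-0.001,0,-0.035],
  [0.067,-0.019,-0.002,-0.001,0,-0.035],
  [0.068,-0.017,-0.002,-0.001,0,-0.035],
  [0.068,-0.015,-0.002,-0.001,0,-0.035],
  [0.035,-0.006,-0.002,-0.001,0,-0.015],
  [0,0,0,0,0,0],
])

```text
time: 8.07
position: [0.4903, 0.036, 0.2001]
tool_rot: [-0.009, 0.744, 0.668, -0.003]
ft_force: [0.5, -0.4, -3.3]
gripper_width: 0.0629
```

```bash
python3 - <<'E'
from st import *
go([.56,.21,.20],RT(5,12),step=.032)
E
```

```text
[0.4903 0.036  0.2001] t=8.07 errdeg [-12.9511   0.6566 -11.1596] F [ 0.4974 -0.4265 -3.2731] w 0.0629 dtool [0.1805 0.0507 0.0004]
6 [[0.075,0.021,0,-0.048,0.002,-0.041],[0.074,0.024,0.001,-0.048,0.002,-0.041],[0.074,0.026,0.002,-0.048,0.002,-0.041],[0.073,0.028,0.003,-0.048,0.002,-0.041],[0.072,0.03,0.005,-0.048,0.002,-0.041],[0.071,0.032,0.006,-0.048,0.002,-0.041]]
```

Emit:
carry_out([
  [0.035,0.01,0,-0.022,0.001,-0.02],
  [0.06,0.018,0,-0.04,0.002,-0.033],
  [0.06,0.02,0.001,-0.04,0.002,-0.033],
  [0.06,0.022,0.002,-0.04,0.002,-0.033],
  [0.06,0.022,0.003,-0.04,0.001,-0.033],
  [0.058,0.024,0.004,-0.04,0.001,-0.033],
  [0.056,0.025,0.004,-0.04,0.001,-0.033],
  [0.035,0.015,0.003,-0.024,0,-0.02],
  [0,0,0,0,0,0],
])

```text
time: 9.2
position: [0.562, 0.2084, 0.1983]
tool_rot: [0.074, 0.674, 0.731, 0.078]
ft_force: [0.3, -0.6, -4.3]
gripper_width: 0.0632
```

```bash
cat >> st.py <<'E'
def pose(lip,yaw,tilt,off=(0,-.116,.010)):
    RR=RT(yaw,tilt);return np.array(lip)-RR@np.array(off),RR
def lipat(d,z,yaw,c=(.506,.2085)):
    a=np.radians(yaw);return np.array([c[0]+d*np.cos(a),c[1]+d*np.sin(a),z])
def here():
    p,Rm,s=cur();print("lip now",p+Rm@np.array([0,-.116,.010]),"tilt",np.degrees(np.arccos(-Rm[2,2])),"J",s["joint_positions"])
E
python3 - <<'E'
from st import *
here()
t,RR=pose(lipat(.035,.14,5),5,15);print(t)
go(t,RR,step=.025)
from station import capture
c=capture("wrist");cv2.imwrite("pics/w6.png",c["frame"])
c=capture("side");cv2.imwrite("pics/s6.png",c["frame"])
E
```

```text
lip now [0.4512 0.1994 0.1636] tilt 12.402694978343085 J [ 0.1667  0.4233  1.3882 -0.0238  1.1148 -1.4764]
[0.6499 0.2211 0.1797]
[0.562  0.2084 0.1983] t=9.20 errdeg [-2.599   0.2595 -0.357 ] F [ 0.2532 -0.6031 -4.3236] w 0.0632 dtool [0.0056 0.0826 0.0372]
4 [[0.004,0.052,0.023,-0.014,0.001,-0.002],[0.003,0.051,0.024,-0.014,0.001,-0.002],[0.003,0.051,0.024,-0.014,0.001,-0.002],[0.003,0.051,0.025,-0.014,0.001,-0.002]]
```

View pics/w6.png

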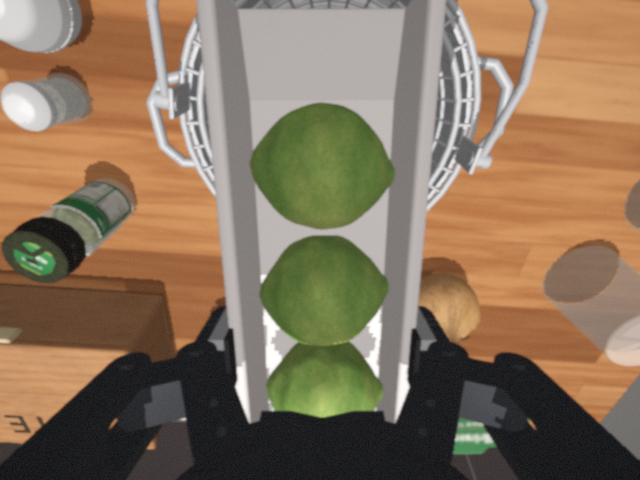

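View pics/s6.png

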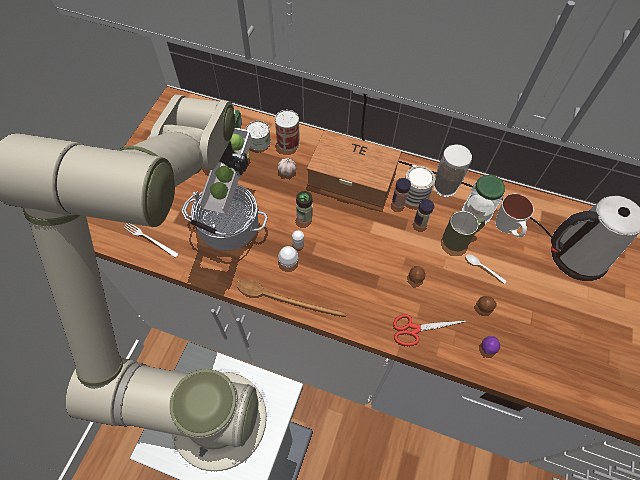

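Four limes are in the tray with its lip over the basket, and nothing has shifted at 12° tilt. I'll move into the pour pose with the lip 42 mm on the +x side of the axis, low and at 20° tilt.

```bash
python3 - <<'E'
from st import *
t,RR=pose(lipat(.042,.123,5),5,20);print(t)
go(t,RR,step=.02)
E
```

```text
[0.653  0.2214 0.1721]
[0.562  0.2075 0.1984] t=9.30 errdeg [-7.6196  0.3047 -0.4205] F [ 0.3978 -0.1039 -3.1877] w 0.0630 dtool [0.0068 0.0841 0.0454]
5 [[0.003,0.042,0.023,-0.034,0.001,-0.002],[0.003,0.041,0.024,-0.034,0.001,-0.002],[0.003,0.041,0.025,-0.034,0.001,-0.002],[0.003,0.04,0.026,-0.034,0.001,-0.002],[0.003,0.039,0.027,-0.034,0.001,-0.002]]
```

Emit:
carry_out([
  [0.002,0.02,0.01,-0.02,0,-0.001],
  [0.003,0.04,0.023,-0.034,0.001,-0.002],
  [0.003,0.04,0.024,-0.034,0.001,-0.002],
  [0.003,0.04,0.025,-0.034,0.001,-0.002],
  [0.003,0.035,0.026,-0.034,0.001,-0.002],
  [0.002,0.02,0.013,-0.018,0,-0.001],
  [0,0,0,0,0,0],
])

```text
time: 10.18
position: [0.6563, 0.2197, 0.17]
tool_rot: [0.122, 0.665, 0.725, 0.131]
ft_force: [-0.7, -0.6, -5.0]
gripper_width: 0.0634
```

```bash
python3 - <<'E'
from st import *
here()
t,RR=pose(lipat(.042,.115,5),5,29);print(t)
go(t,RR,n=6)
from station import capture
c=capture("wrist");cv2.imwrite("pics/w7.png",c["frame"])
E
```

```text
lip now [0.5517 0.2107 0.1197] tilt 20.653880913197792 J [ 0.1632  0.5575  1.2677 -0.0368  0.9574 -1.477 ]
[0.6441 0.2206 0.18  ]
[0.6563 0.2197 0.17  ] t=10.18 errdeg [-8.3468  0.198  -0.0708] F [-0.7048 -0.6004 -4.9501] w 0.0634 dtool [ 0.0018 -0.0079 -0.0136]
6 [[0.001,-0.003,-0.006,-0.031,0.001,-0],[0.001,-0.003,-0.006,-0.031,0.001,-0],[0.001,-0.003,-0.006,-0.031,0.001,-0],[0.001,-0.003,-0.006,-0.031,0.001,-0],[0.001,-0.003,-0.006,-0.031,0.001,-0],[0.001,-0.003,-0.006,-0.031,0.001,-0]]
```

View pics/w7.png

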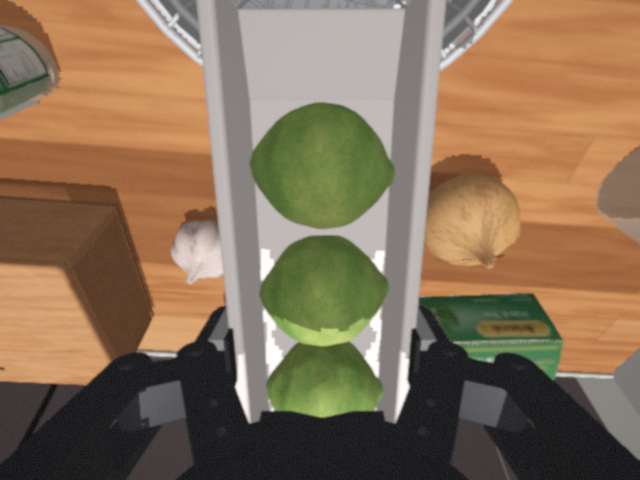

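The limes are still at rest at 20.6°. I'll tilt further, slowly.

Emit:
carry_out([
  [0.001,-0.003,-0.006,-0.031,0.001,0],
  [0.001,-0.003,-0.006,-0.031,0.001,0],
  [0.001,-0.003,-0.006,-0.031,0.001,0],
  [0.001,-0.003,-0.006,-0.031,0.001,0],
  [0.001,-0.003,-0.006,-0.031,0.001,0],
  [0.001,-0.003,-0.006,-0.031,0.001,0],
  [0,0,0,0,0,0],
])

```text
time: 11.1
position: [0.6399, 0.2215, 0.1838]
tool_rot: [0.172, 0.653, 0.713, 0.19]
ft_force: [-0.2, 0.1, -2.5]
gripper_width: 0.0628
```

```bash
python3 - <<'E'
from st import *
here()
t,RR=pose(lipat(.042,.115,5),5,38);print(t)
go(t,RR,n=6)
from station import capture
c=capture("wrist");cv2.imwrite("pics/w8.png",c["frame"])
E
```

```text
lip now [0.5444 0.2133 0.1177] tilt 29.69936127717073 J [ 0.1736  0.4828  1.4159 -0.0606  0.7269 -1.4499]
[0.6328 0.2196 0.1943]
[0.6399 0.2215 0.1838] t=11.10 errdeg [-8.301  -0.1385 -0.0408] F [-0.1561  0.1243 -2.4717] w 0.0628 dtool [-0.0013 -0.0011 -0.0127]
6 [[-0.001,-0,-0.005,-0.031,-0.001,-0],[-0.001,-0,-0.005,-0.031,-0.001,-0],[-0.001,-0,-0.005,-0.031,-0.001,-0],[-0.001,-0,-0.005,-0.031,-0.001,-0],[-0.001,0,-0.005,-0.031,-0.001,-0],[-0.001,0,-0.005,-0.031,-0.001,-0]]
```

View pics/w8.png

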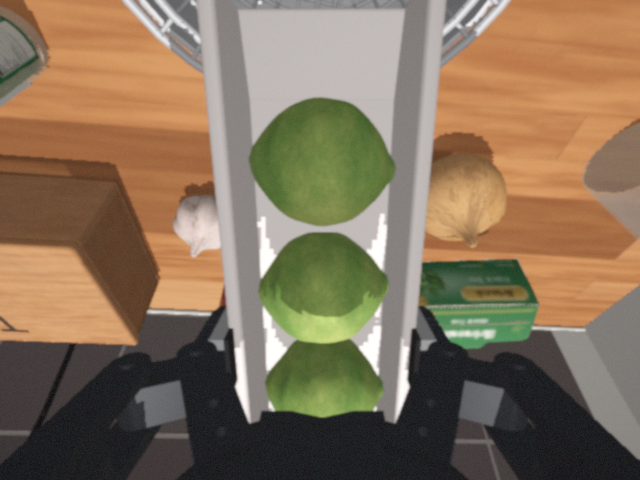

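The front lime is just beginning to creep.

Emit:
carry_out([
  [0,0,-0.005,-0.025,0,0],
  [-0.001,0,-0.005,-0.025,0,0],
  [0,0,0,0,0,0],
  [0,0,0,0,0,0],
])

```text
time: 11.65
position: [0.6384, 0.2209, 0.1882]
tool_rot: [0.186, 0.649, 0.708, 0.205]
ft_force: [0.6, -0.9, -1.5]
gripper_width: 0.063
```

```bash
python3 - <<'E'
from st import *
here()
t,RR=pose(lipat(.042,.115,5),5,38);print(t)
go(t,RR,n=4)
from station import capture
c=capture("wrist");cv2.imwrite("pics/w9.png",c["frame"])
E
```

```text
lip now [0.5459 0.2129 0.1179] tilt 32.18071699089831 J [ 0.1743  0.4678  1.4468 -0.0708  0.6681 -1.4406]
[0.6328 0.2196 0.1943]
[0.6384 0.2209 0.1882] t=11.65 errdeg [-5.8196 -0.1395 -0.0542] F [ 0.6468 -0.8636 -1.5128] w 0.0630 dtool [-0.0008 -0.0016 -0.0082]
4 [[-0,-0.001,-0.005,-0.032,-0.001,-0],[-0,-0.001,-0.005,-0.032,-0.001,-0],[-0,-0.001,-0.005,-0.032,-0.001,-0],[-0,-0.001,-0.005,-0.032,-0.001,-0]]
```

View pics/w9.png

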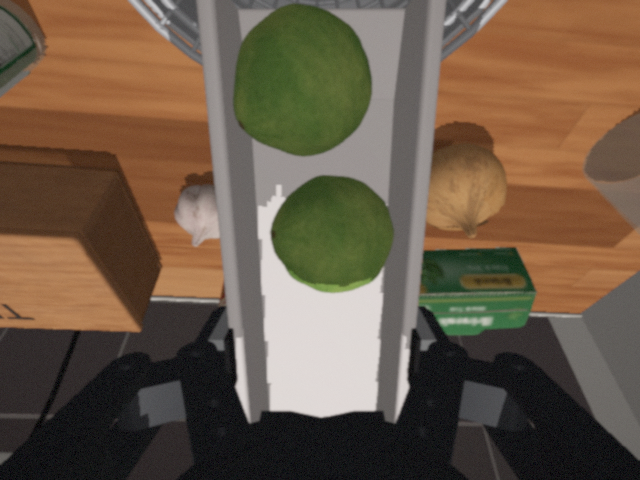

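Two limes have gone out and two are still rolling in the tray. I'll wait and look.

Emit:
carry_out([
  [0,0,0,0,0,0],
  [0,0,0,0,0,0],
  [0,0,0,0,0,0],
])

```text
time: 12.08
position: [0.6389, 0.2209, 0.1887]
tool_rot: [0.187, 0.649, 0.708, 0.206]
ft_force: [0.5, 0.1, -1.8]
gripper_width: 0.0631
```

```bash
python3 - <<'E'
from st import *
here()
from station import capture
c=capture("wrist");a=c["frame"]
c=capture("side");b=c["frame"];t=capture("top")["frame"]
cv2.imwrite("pics/w10.png",np.hstack([cv2.resize(a,(400,300)),cv2.resize(b[150:280,150:323],(400,300))]))
crop(t,150,190,200,150,3.5,"pics/t10.png")
E
```

```text
lip now [0.5464 0.213  0.1184] tilt 32.25082348959037 J [ 0.1742  0.4678  1.4456 -0.0708  0.6681 -1.4407]
```

View pics/w10.png

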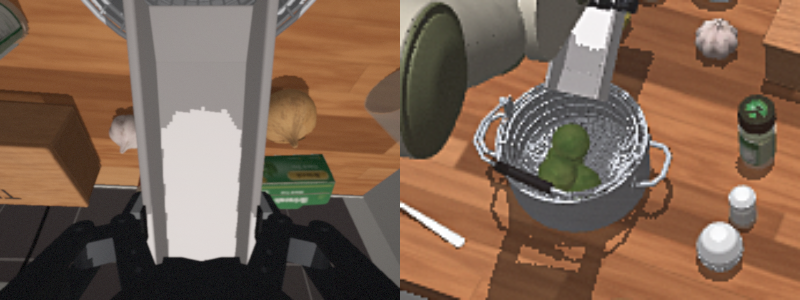

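View pics/t10.png

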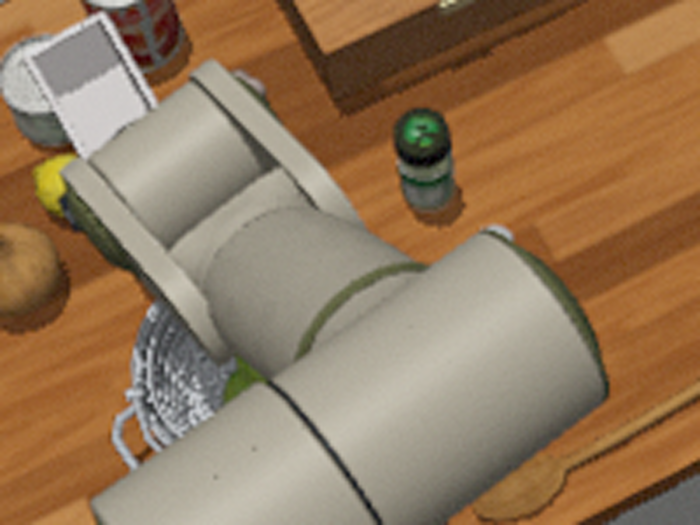

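The tray is empty, and limes are visible in the basket towards the -x side. Now I'll carry the tray back.

```bash
python3 - <<'E'
from st import *
go([.56,.20,.24],RT(3,10),step=.045,n=5)
R1=RT(3,10);R2=RT(-7,0);R3=RT(-19.6,0)
show(plan([.56,.20,.24],R1,[.50,.02,.22],R2,step=.05))
show(plan([.50,.02,.22],R2,[.50,-.19,.2],R3,step=.05))
E
```

```text
[0.6388 0.2209 0.1887] t=12.22 errdeg [22.2403 -0.879   1.8569] F [-0.545  -0.5753 -1.7682] w 0.0628 dtool [-0.0138 -0.0405 -0.0863]
5 [[-0.007,-0.02,-0.043,0.099,-0.004,0.008],[-0.007,-0.024,-0.041,0.099,-0.004,0.008],[-0.007,-0.027,-0.039,0.099,-0.004,0.008],[-0.008,-0.03,-0.037,0.099,-0.004,0.008],[-0.008,-0.032,-0.035,0.099,-0.004,0.008]]
4 [[-0.11,-0.045,0.005,0.055,-0.005,0.055],[-0.112,-0.04,0.007,0.055,-0.005,0.055],[-0.114,-0.034,0.009,0.055,-0.005,0.055],[-0.115,-0.029,0.011,0.055,-0.005,0.055]]
5 [[-0.104,0.013,0.01,0,0,0.056],[-0.104,0.017,0.01,0,0,0.056],[-0.103,0.022,0.01,0,0,0.056],[-0.102,0.026,0.01,0,0,0.056],[-0.1,0.031,0.01,0,0,0.056]]
```

Emit:
carry_out([
  [-0.007,-0.02,-0.043,0.099,-0.004,0.008],
  [-0.007,-0.024,-0.041,0.099,-0.004,0.008],
  [-0.007,-0.027,-0.039,0.099,-0.004,0.008],
  [-0.008,-0.03,-0.037,0.099,-0.004,0.008],
  [-0.008,-0.032,-0.035,0.099,-0.004,0.008],
  [0,0,0,0,0,0],
])

```text
time: 12.98
position: [0.5579, 0.1997, 0.2414]
tool_rot: [0.056, 0.686, 0.723, 0.059]
ft_force: [-0.3, -0.7, -2.5]
gripper_width: 0.0631
```

Emit:
carry_out([
  [-0.11,-0.045,0.005,0.055,-0.005,0.055],
  [-0.112,-0.04,0.007,0.055,-0.005,0.055],
  [-0.114,-0.034,0.009,0.055,-0.005,0.055],
  [-0.115,-0.029,0.011,0.055,-0.005,0.055],
  [-0.104,0.013,0.005,0,0,0.056],
  [-0.104,0.017,0.005,0,0,0.056],
  [-0.103,0.022,0.005,0,0,0.056],
  [-0.08,0.026,0.005,0,0,0.045],
  [0,0,0,0,0,0],
])

```text
time: 14.1
position: [0.4999, -0.1504, 0.2083]
tool_rot: [0.002, 0.804, 0.595, -0.002]
ft_force: [0.1, 0.0, -2.1]
gripper_width: 0.0632
```

```bash
python3 - <<'E'
from st import *
go([.511,-.2047,.1],RT(-19.6),step=.03)
from station import capture
cv2.imwrite("pics/w11.png",capture("wrist")["frame"])
E
```

```text
[ 0.4999 -0.1504  0.2083] t=14.10 errdeg [0.0603 0.358  2.6243] F [ 0.1299  0.0416 -2.0983] w 0.0632 dtool [-0.048   0.0263  0.1086]
5 [[-0.024,0.013,0.054,0,0.002,0.012],[-0.024,0.013,0.054,0,0.002,0.012],[-0.024,0.014,0.054,0,0.002,0.012],[-0.024,0.014,0.054,0,0.002,0.012],[-0.024,0.014,0.054,0,0.002,0.012]]
```

View pics/w11.png

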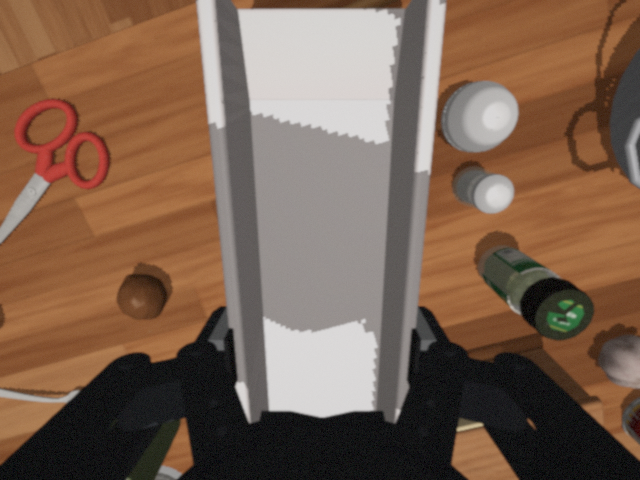

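The tray is empty (the region u 200–440 shows a clear floor). I'll lower it at its old place.

Emit:
carry_out([
  [-0.024,0.013,0.054,0,0.002,0.012],
  [-0.026,0.014,0.054,0,0.002,0.012],
  [-0.026,0.014,0.054,0,0.002,0.012],
  [-0.026,0.014,0.054,0,0.002,0.012],
  [-0.02,0.014,0.04,0,0.002,0.012],
  [0,0,0,0,0,0],
])

```text
time: 14.9
position: [0.5135, -0.1998, 0.103]
tool_rot: [0.002, 0.815, 0.58, 0.003]
ft_force: [0.0, -0.7, -1.7]
gripper_width: 0.0632
```

```bash
python3 - <<'E'
from st import *
go([.511,-.2047,.03],RT(-19.6),step=.025)
E
```

```text
[ 0.5135 -0.1998  0.103 ] t=14.90 errdeg [ 0.3705 -0.1313  0.4694] F [ 0.0062 -0.6633 -1.7477] w 0.0632 dtool [-0.0056 -0.0012  0.0729]
3 [[-0.005,-0.001,0.061,0.003,-0.001,0.003],[-0.005,-0.001,0.061,0.003,-0.001,0.003],[-0.005,-0.001,0.061,0.003,-0.001,0.003]]
```

Emit:
carry_out([
  [-0.005,-0.001,0.06,0.003,-0.001,0.003],
  [-0.005,-0.001,0.06,0.003,-0.001,0.003],
  [-0.004,0,0.045,0.003,-0.001,0.003],
  [0,0,0.01,0,0,0],
  [0,0,0,0,0,0],
])

```text
time: 15.52
position: [0.514, -0.2033, 0.0357]
tool_rot: [0.004, 0.816, 0.578, 0.002]
ft_force: [-0.7, 0.7, -1.1]
gripper_width: 0.0629
```

```bash
python3 - <<'E'
from st import *
go([.511,-.2047,.0245],RT(-19.6),step=.025)
E
```

```text
[ 0.514  -0.2033  0.0357] t=15.53 errdeg [0.4567 0.104  0.2847] F [-0.7445  0.6734 -1.054 ] w 0.0629 dtool [-0.0023 -0.0024  0.0111]
1 [[-0.006,-0.006,0.028,0.01,0.002,0.006]]
```

Emit:
carry_out([
  [0,0,0.018,0.008,0.002,0],
  [0,0,0.008,0.002,0,0],
  [0,0,0,0,0,0],
])

```text
time: 15.9
position: [0.5148, -0.2034, 0.0263]
tool_rot: [0.001, 0.816, 0.579, 0.0]
ft_force: [-0.2, -0.3, -1.6]
gripper_width: 0.0631
```

Emit:
carry_out([
  [0,0,0,0,0,0],
  [0,0,0,0,0,0],
  [0,0,0,0,0,0],
  [0,0,0,0,0,0],
], gripper=0)

```text
time: 16.4
position: [0.5153, -0.2039, 0.0272]
tool_rot: [0.002, 0.816, 0.579, 0.001]
ft_force: [-1.1, 0.4, -0.9]
gripper_width: 0.0853
```

```bash
python3 - <<'E'
from st import *
p,Rm,s=cur()
go(p+[0,0,.15],RT(-19.6),step=.04)
from station import capture
cv2.imwrite("pics/w12.png",capture("wrist")["frame"])
E
```

```text
[ 0.5153 -0.2039  0.0272] t=16.40 errdeg [0.2643 0.08   0.3097] F [-1.0593  0.3523 -0.869 ] w 0.0853 dtool [-0.0002  0.0007 -0.15  ]
4 [[-0,0,-0.094,0.001,0,0.002],[-0,0,-0.094,0.001,0,0.002],[-0,0,-0.094,0.001,0,0.002],[-0,0,-0.094,0.001,0,0.002]]
```

View pics/w12.png

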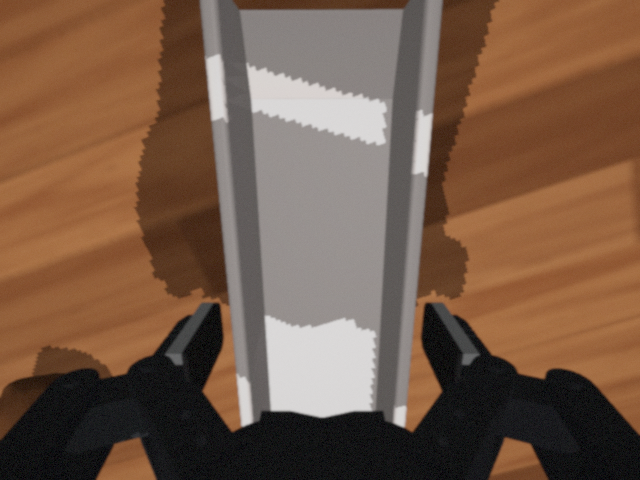

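The tray is released and upright at its old spot. I'll lift off and go to view the basket with the jaws turned along its x axis.

```bash
cat >> st.py <<'E'
def RB(yaw,tilt=0):
    a=np.radians(yaw);t=np.radians(tilt);F=R.from_euler('z',a).as_matrix()
    return toolR(F@[np.sin(t),0,-np.cos(t)],F@[np.cos(t),0,np.sin(t)])
E
python3 - <<'E'
from st import *
p,Rm,s=cur()
show(plan(p+[0,0,.15],RT(-19.6),[.45,.18,.32],RB(-5,0),ang=8.5,step=.05))
E
```

```text
9 [[0.094,-0.053,-0.04,0,0,0.186],[0.086,-0.066,-0.04,0,0,0.186],[0.075,-0.078,-0.04,0,0,0.186],[0.063,-0.088,-0.04,0,0,0.186],[0.049,-0.096,-0.04,0,0,0.186],[0.035,-0.102,-0.04,0,0,0.186],[0.02,-0.106,-0.04,0,0,0.186],[0.004,-0.108,-0.04,0,0,0.186],[-0.012,-0.108,-0.04,0,0,0.186]]
```

Emit:
carry_out([
  [0,0,-0.05,0,0,0],
  [0,0,-0.09,0,0,0],
  [0,0,-0.1,0,0,0],
  [0,0,-0.1,0,0,0],
  [0,0,-0.09,0,0,0],
])

```text
time: 17.08
position: [0.5136, -0.2028, 0.2017]
tool_rot: [-0.001, 0.816, 0.579, -0.0]
ft_force: [0.3, -0.2, 0.3]
gripper_width: 0.0853
```

Emit:
carry_out([
  [0.094,-0.053,-0.035,0,0,0.186],
  [0.086,-0.066,-0.035,0,0,0.186],
  [0.075,-0.078,-0.035,0,0,0.186],
  [0.063,-0.088,-0.035,0,0,0.186],
  [0.049,-0.096,-0.035,0,0,0.186],
  [0.035,-0.102,-0.035,0,0,0.186],
  [0.02,-0.106,-0.035,0,0,0.186],
  [0.004,-0.108,-0.035,0,0,0.186],
  [-0.012,-0.108,-0.03,0,0,0.186],
  [0,0,0,0,0,0],
])

```text
time: 18.32
position: [0.4504, 0.193, 0.3325]
tool_rot: [0.0, 0.998, -0.063, 0.003]
ft_force: [-0.3, -0.6, -2.1]
gripper_width: 0.085
```

```bash
python3 - <<'E'
from st import *
from station import capture
import pickle
c=capture("wrist");cv2.imwrite("pics/w13.png",c["frame"]);pickle.dump(cam(c),open("w13.pkl","wb"))
t=capture("top")["frame"];cv2.imwrite("pics/t13.png",t);s=capture("side")["frame"];cv2.imwrite("pics/s13.png",s)
go([.38,.215,.26],RB(-5,30))
E
```

```text
[0.4509 0.1903 0.3314] t=18.48 errdeg [ 0.6848 29.8187 -2.2703] F [-0.2277 -0.1717  0.3072] w 0.0852 dtool [-0.0737 -0.0155  0.0711]
4 [[-0.046,-0.01,0.044,0.004,0.166,-0.013],[-0.051,-0.01,0.038,0.004,0.166,-0.013],[-0.056,-0.01,0.031,0.004,0.166,-0.013],[-0.059,-0.011,0.024,0.004,0.166,-0.013]]
```

View pics/w13.png

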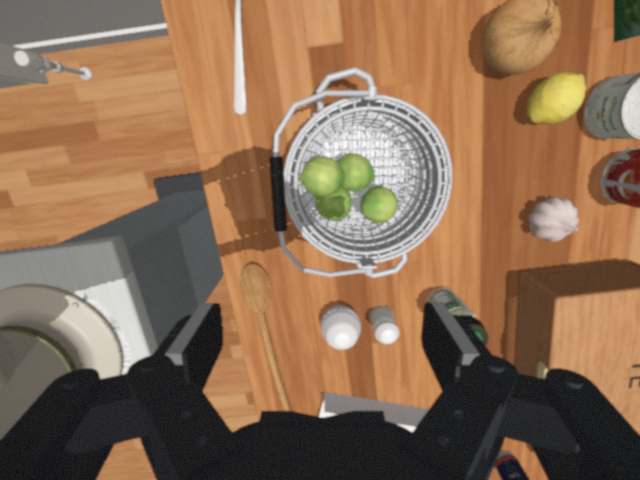

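View pics/s13.png

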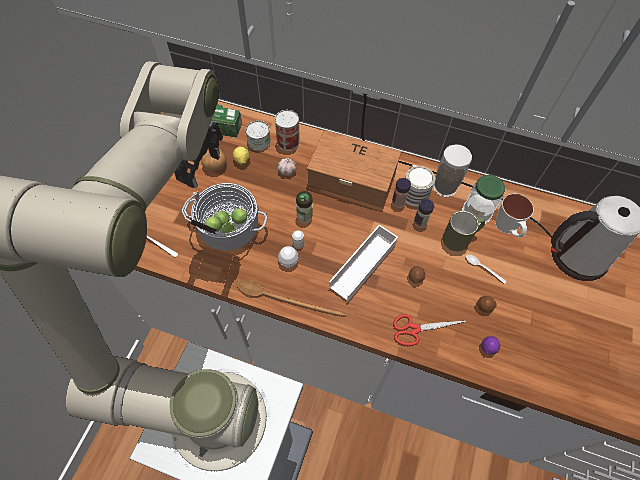

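Four limes are in the basket at (323,175), (356,172), (333,203) and (379,204), lying towards the -x side, with one perhaps resting on top. The tray is empty and upright at (363,262) in the side view. I'll check the lime offset, since it decides how the basket hangs.

```bash
python3 - <<'E'
from st import *
import pickle
w=pickle.load(open("w13.pkl","rb"))
f=cv2.imread("pics/w13.png");crop(f,260,60,210,220,2.8,"pics/w13c.png")
s=cv2.imread("pics/s13.png");crop(s,170,170,110,100,6,"pics/s13c.png")
t=cv2.imread("pics/t13.png");crop(t,170,240,110,100,6,"pics/t13c.png")
E
```

```text
(no output)
```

View pics/w13c.png

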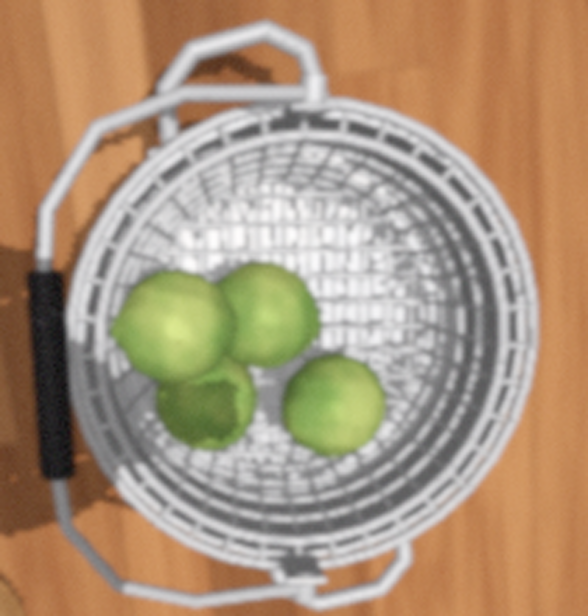

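View pics/s13c.png

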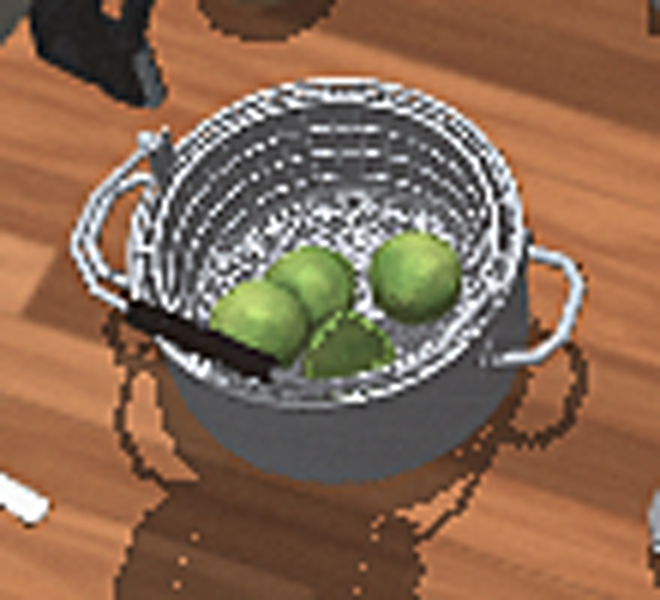

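View pics/t13c.png

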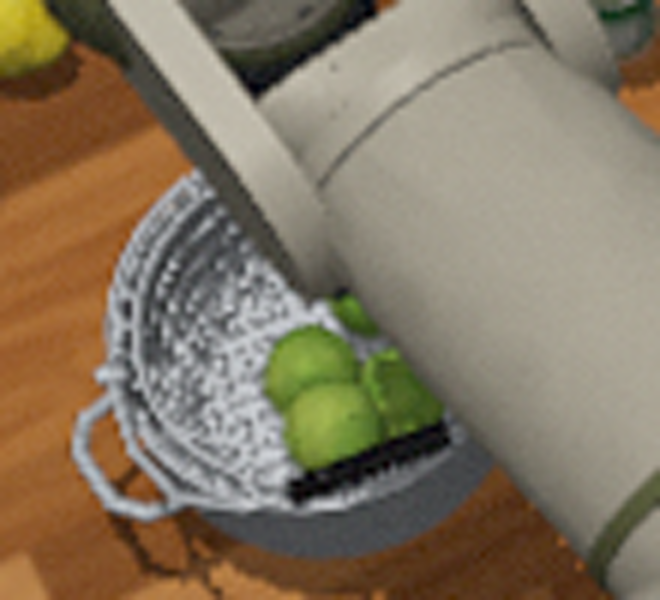

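```bash
python3 - <<'E'
from st import *
import pickle
w=pickle.load(open("w13.pkl","rb"))
k=lambda u:(260+u[0]/2.8,60+u[1]/2.8); q=lambda u:(170+u[0]/6-.4,170+u[1]/6-.4)
F=R.from_euler('z',-5,degrees=True).as_matrix()
L=[]
for n,a,b in(("top?",(174,326),(258,324)),("B",(262,315),(310,285)),("C",(205,400),(350,350)),("D",(333,404),(415,278))):
    p,r=tri((w,k(a)),("side",q(b)));d=F.T@(p-[.506,.2085,0]);print(n,p,"%.4f"%r,"basket frame",d);L.append(d)
print("mean",np.mean(L,0))
g=[onz(w,k(u),.132) for u in((47,272),(58,475))];print("grip",g,np.mean(g,0))
for u,v in(((47,272),(130,313)),((58,475),(276,368))): print(tri((w,k(u)),("side",q(v))))
print("ears", onz(w,k((305,105)),.107),onz(w,k((300,578)),.107))
pts=[(150,200),(300,95),(450,145),(535,330),(490,490),(300,570),(150,500),(72,330)]
P=np.array([onz(w,k(u),.088)[:2] for u in pts])
M=np.c_[2*P,np.ones(len(P))];s=np.linalg.lstsq(M,(P**2).sum(1),rcond=None)[0];print("rim",s[:2],2*np.sqrt(s[2]+s[:2]@s[:2]), np.linalg.norm(P-s[:2],axis=1))
E
```

```text
top? [0.4576 0.2199 0.0739] 0.0016 basket frame [-0.0492  0.0071  0.0739]
B [0.4955 0.2162 0.0518] 0.0028 basket frame [-0.0111  0.0068  0.0518]
C [0.4681 0.1831 0.0533] 0.0034 basket frame [-0.0356 -0.0286  0.0533]
D [0.5223 0.1736 0.0428] 0.0012 basket frame [ 0.0193 -0.0334  0.0428]
mean [-0.0191 -0.012   0.0554]
grip [array([0.4174, 0.2514, 0.132 ]), array([0.4097, 0.1817, 0.132 ])] [0.4135 0.2165 0.132 ]
(array([0.4172, 0.2509, 0.1286]), np.float64(0.0003841381865885875))
(array([0.4112, 0.1793, 0.13  ]), np.float64(0.0026081104389532304))
ears [0.5104 0.2936 0.107 ] [0.4938 0.1209 0.107 ]
rim [0.5084 0.2053] 0.17878756751743505 [0.0845 0.0931 0.0891 0.0857 0.0926 0.0898 0.0867 0.0932]
```

Lime centres in the basket frame are (-49,7), (-11,7), (-36,-29) and (19,-33) mm, all inside. The basket should hang only a few degrees off level. Now the bail: I'll approach its grip with the tool leaning 30°, so the wrist stays on the robot's side.

```bash
cat >> st.py <<'E'
YB=-5.5;HC=np.array([.505,.2075,.107])
def gripat(b,yaw=YB,c=HC,r=.0952):
    # bail angle b: 0 -> 15 deg above level on -x
    a=np.radians(15)+b;F=R.from_euler('z',np.radians(yaw)).as_matrix()
    return c+F@np.array([-r*np.cos(a),0,r*np.sin(a)])
E
python3 - <<'E'
from st import *
RR=RB(YB,30);g=gripat(0);print(g)
go(g-.09*RR[:,2],RR,step=.045,ang=9)
E
```

```text
[0.4135 0.2163 0.1316]
[0.4509 0.1903 0.3314] t=18.48 errdeg [ 0.5531 29.82   -1.7821] F [-0.2277 -0.1717  0.3072] w 0.0852 dtool [-0.0858 -0.0197  0.1215]
4 [[-0.054,-0.012,0.076,0.003,0.166,-0.01],[-0.063,-0.013,0.068,0.003,0.166,-0.01],[-0.071,-0.013,0.06,0.003,0.166,-0.01],[-0.078,-0.013,0.05,0.003,0.166,-0.01]]
```

Emit:
carry_out([
  [-0.054,-0.012,0.07,0.003,0.166,-0.01],
  [-0.063,-0.013,0.062,0.003,0.166,-0.01],
  [-0.071,-0.013,0.055,0.003,0.166,-0.01],
  [-0.078,-0.013,0.045,0.003,0.166,-0.01],
  [0,0,0,0,0,0],
], gripper=0.3)

```text
time: 19.1
position: [0.3652, 0.2152, 0.2116]
tool_rot: [0.015, 0.963, -0.046, 0.264]
ft_force: [0.5, -0.5, 0.4]
gripper_width: 0.0597
```

```bash
python3 - <<'E'
from st import *
RR=RB(YB,30);g=gripat(0)
go(g-.06*RR[:,2],RR,step=.02)
from station import capture
import pickle
c=capture("wrist");cv2.imwrite("pics/w14.png",c["frame"]);pickle.dump(cam(c),open("w14.pkl","wb"))
print(proj(cam(c),g))
E
```

```text
[0.3652 0.2152 0.2116] t=19.10 errdeg [ 0.2323 -0.6881  0.0685] F [ 0.5109 -0.5166  0.4065] w 0.0597 dtool [ 0.0011 -0.0058  0.0332]
2 [[0.001,-0.007,0.041,0.003,-0.008,0.001],[0.002,-0.007,0.041,0.003,-0.008,0.001]]
[321.8934 241.9923]
```

View pics/w14.png

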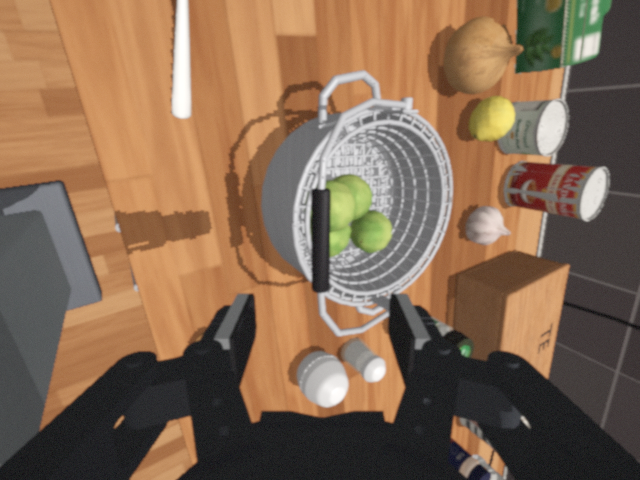

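The black grip, from (321,190) to (321,290), is centred at (321,240). My estimate predicted (322,242), and it is aligned with the jaws. Advancing.

Emit:
carry_out([
  [0.002,-0.01,0.03,0.003,-0.008,0.001],
  [0.002,-0.006,0.055,0.003,-0.008,0],
  [0,0,0.055,0,0,0],
  [0,0,0.05,0,0,0],
  [0,0,0,0,0,0],
])

```text
time: 19.77
position: [0.4204, 0.2171, 0.1502]
tool_rot: [0.011, 0.963, -0.051, 0.263]
ft_force: [-0.0, 0.6, 0.6]
gripper_width: 0.0602
```

```bash
python3 - <<'E'
from st import *
RR=RB(YB,30);g=gripat(0)
go(g+.005*RR[:,2],RR,step=.02)
from station import capture
c=capture("wrist");cv2.imwrite("pics/w15.png",c["frame"])
print(proj(cam(c),g))
E
```

```text
[0.4204 0.2171 0.1502] t=19.77 errdeg [-0.0701 -0.5696 -0.5955] F [-0.0178  0.6489  0.6109] w 0.0602 dtool [-0.0153  0.0017  0.0175]
2 [[-0.019,0.002,0.022,-0.001,-0.006,-0.007],[-0.019,0.002,0.022,-0.001,-0.006,-0.007]]
[287.5628 312.6983]
```

View pics/w15.png

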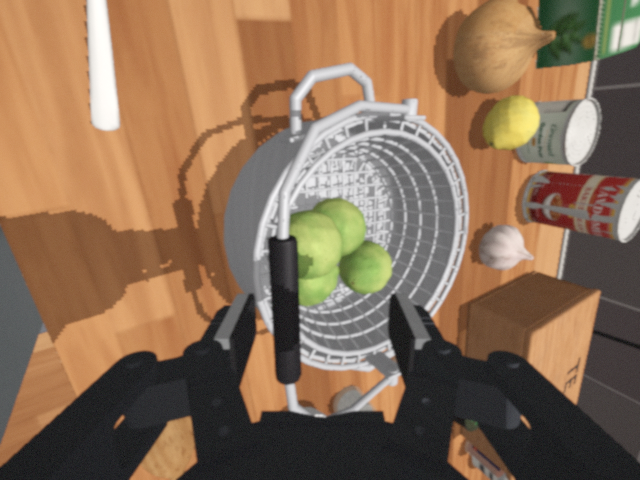

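The grip is at (285,310), left of the jaw centre by about 16 mm. I'll correct sideways first.

Emit:
carry_out([
  [-0.025,0.002,0,0,-0.005,-0.006],
  [-0.015,0.002,0,0,-0.005,-0.006],
  [0,0,0,0,0,0],
  [0,0,0,0,0,0],
])

```text
time: 20.32
position: [0.4058, 0.2174, 0.1441]
tool_rot: [0.011, 0.964, -0.046, 0.261]
ft_force: [0.2, 0.3, -0.7]
gripper_width: 0.0597
```

```bash
python3 - <<'E'
from st import *
RR=RB(YB,30);g=gripat(0)
go(g+.005*RR[:,2],RR,step=.02)
from station import capture
c=capture("wrist");cv2.imwrite("pics/w16.png",c["frame"])
print(proj(cam(c),g))
E
```

```text
[0.4058 0.2174 0.1441] t=20.32 errdeg [-0.1661 -0.32   -0.0473] F [ 0.1554  0.3291 -0.7491] w 0.0597 dtool [0.0003 0.0004 0.0197]
1 [[0.001,0.001,0.049,-0.004,-0.007,-0.001]]
[321.6221 307.8459]
```

View pics/w16.png

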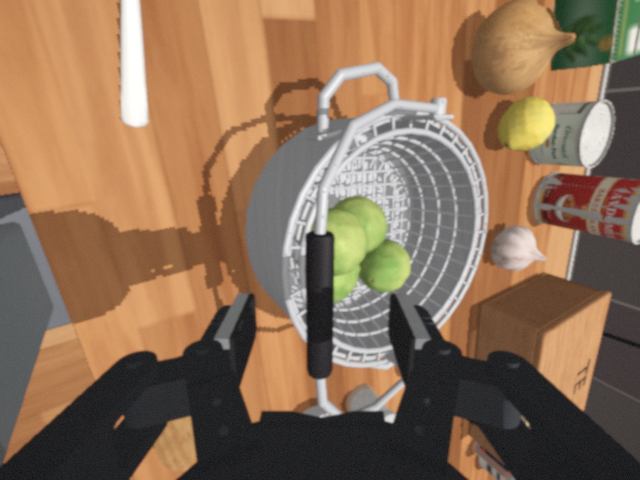

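The grip is centred at (319,305). I'll advance 20 mm and close lightly.

Emit:
carry_out([
  [0,0,0.028,-0.003,-0.005,0],
  [0,0,0.02,0,0,0],
  [0,0,0,0,0,0],
])

```text
time: 20.75
position: [0.4164, 0.2164, 0.1263]
tool_rot: [0.012, 0.965, -0.047, 0.259]
ft_force: [-0.4, -0.7, 0.6]
gripper_width: 0.0598
```

```bash
python3 - <<'E'
from st import *
RR=RB(YB,30);g=gripat(0)
go(g+.005*RR[:,2],RR,step=.02)
E
```

```text
[0.4164 0.2164 0.1263] t=20.75 errdeg [-0.0256 -0.0832 -0.0572] F [-0.3605 -0.7058  0.6036] w 0.0598 dtool [ 0.0001  0.0004 -0.0011]
1 [[0,0.001,-0.003,-0.001,-0.002,-0.001]]
```

Emit:
carry_out([
  [0,0,0,0,0,0],
  [0,0,0,0,0,0],
  [0,0,0,0,0,0],
  [0,0,0,0,0,0],
  [0,0,0,0,0,0],
], gripper=1, force=25)

```text
time: 21.38
position: [0.4163, 0.2163, 0.1263]
tool_rot: [0.012, 0.965, -0.047, 0.259]
ft_force: [0.9, -0.7, -1.1]
gripper_width: 0.0119
```

```bash
python3 - <<'E'
from st import *
from station import capture
c=capture("wrist");cv2.imwrite("pics/w17.png",c["frame"])
RR=RB(YB,30)
go(gripat(0.0)+.005*RR[:,2],RR)
E
```

```text
[0.4163 0.2164 0.1263] t=21.43 errdeg [-0.0123 -0.0703 -0.0654] F [-0.4104  0.0079 -0.7256] w 0.0119 dtool [ 0.0002  0.0003 -0.0011]
1 [[0,0.001,-0.003,-0,-0.002,-0.001]]
```

View pics/w17.png

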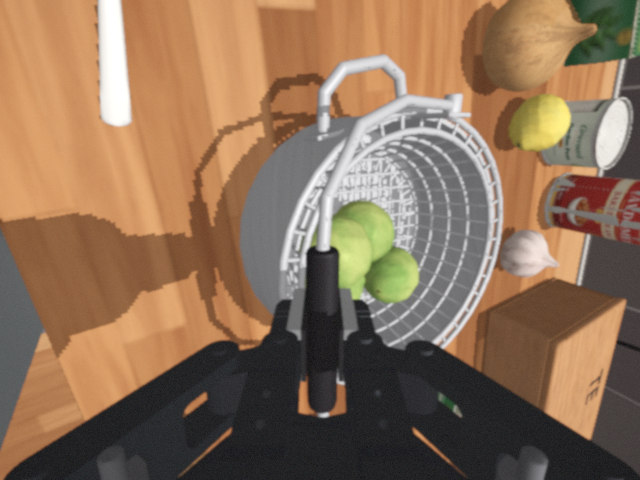

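Gripped at 12 mm. Now I'll swing the bail up along its arc in short, corrected stretches.

```bash
cat > arc.py <<'E'
from st import *
def arc(b0,b1,n,tilt=30,ext=.004):
    RR=RB(YB,tilt);p,Rm,s=cur()
    v=RR.T@(p-ext*RR[:,2]-HC) ; w=R.from_euler('z',np.radians(-YB)).as_matrix()@(p-ext*RR[:,2]-HC)
    print("bail now %.3f r %.4f y %.4f"%(np.arctan2(w[2],-w[0])-np.radians(15),np.hypot(w[0],w[2]),w[1]),"F",s["ft_force"],"t",s["time"],"w",s["gripper_width"])
    pp=p;RC=Rm;rows=[]
    for b in np.linspace(b0,b1,n):
        t=gripat(b)+ext*RR[:,2]
        rows+=plan(pp,RC,t,RR,n=1);pp=t;RC=RR
    show(rows)
E
python3 -c "
from arc import *
arc(.12,.48,4)"
```

```text
bail now -0.017 r 0.0939 y 0.0003 F [-0.4104  0.0079 -0.7256] t 21.425 w 0.011894290795429422
4 [[0.022,0.001,-0.024,-0,-0.002,-0.001],[0.023,0,-0.016,0,0,0],[0.025,-0,-0.013,0,0,0],[0.027,0,-0.01,0,0,0]]
```

Emit:
carry_out([
  [0.021,0,-0.022,0,0,0],
  [0.023,0,-0.016,0,0,0],
  [0.025,0,-0.013,0,0,0],
  [0.026,0,-0.01,0,0,0],
  [0,0,0,0,0,0],
])

```text
time: 22.05
position: [0.4344, 0.2139, 0.1651]
tool_rot: [0.013, 0.966, -0.047, 0.255]
ft_force: [1.8, 1.3, -2.7]
gripper_width: 0.012
```

```bash
python3 -c "
from arc import *
arc(.58,.9,4)
from station import capture
c=capture('side');crop(c['frame'],130,110,160,150,4,'pics/s18.png')"
```

```text
bail now 0.439 r 0.0954 y -0.0004 F [ 1.7798  1.2663 -2.6537] t 22.05 w 0.012047128358296487
4 [[0.032,-0.001,-0.009,0.003,0.009,-0.001],[0.025,0,-0.004,0,0,0],[0.025,0,-0.001,0,0,0],[0.025,-0,0.002,0,0,0]]
```

View pics/s18.png

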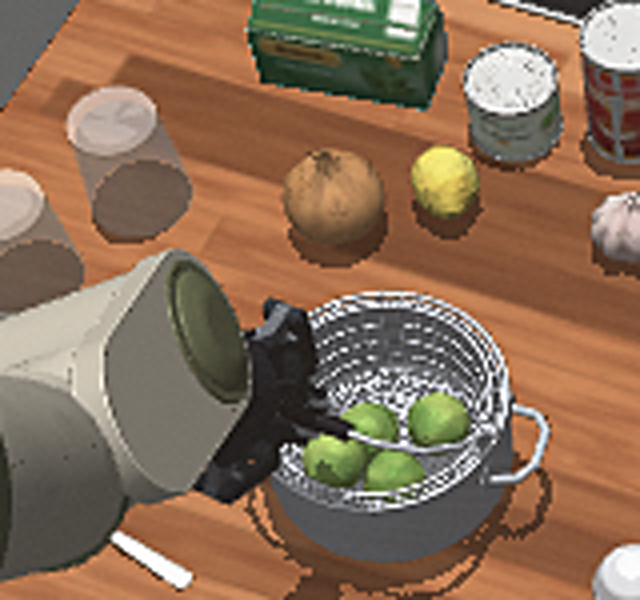

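The bail is following the tool, with forces below 3 N. Continuing.

Emit:
carry_out([
  [0.03,0,-0.008,0.003,0.009,0],
  [0.025,0,-0.004,0,0,0],
  [0.025,0,-0.001,0,0,0],
  [0.025,0,0.002,0,0,0],
  [0,0,0,0,0,0],
])

```text
time: 22.72
position: [0.4696, 0.2102, 0.1907]
tool_rot: [0.013, 0.965, -0.046, 0.258]
ft_force: [-2.5, 1.4, 2.0]
gripper_width: 0.0122
```

```bash
python3 -c "
from arc import *
arc(1.0,1.31,4)"
```

```text
bail now 0.903 r 0.0949 y -0.0007 F [-2.5073  1.3978  1.9911] t 22.725 w 0.012228755193804548
4 [[0.023,-0.002,0.003,0.001,0.002,0],[0.024,-0,0.006,0,0,0],[0.023,0,0.009,0,0,0],[0.022,-0,0.011,0,0,0]]
```

Emit:
carry_out([
  [0.023,-0.002,0.003,0.001,0.002,0],
  [0.024,0,0.005,0,0,0],
  [0.023,0,0.008,0,0,0],
  [0.022,0,0.01,0,0,0],
  [0,0,0,0,0,0],
])

```text
time: 23.35
position: [0.5088, 0.2069, 0.2001]
tool_rot: [0.013, 0.965, -0.046, 0.258]
ft_force: [-1.6, -0.8, -0.3]
gripper_width: 0.0118
```

```bash
python3 -c "
from arc import *
arc(1.31,1.31,1)
from station import capture
c=capture('side');crop(c['frame'],130,110,160,150,4,'pics/s19.png')
c=capture('wrist');cv2.imwrite('pics/w19.png',c['frame'])"
```

```text
bail now 1.328 r 0.0966 y -0.0002 F [-1.5808 -0.7854 -0.2896] t 23.35 w 0.011786491279434836
1 [[-0.006,-0.001,0.001,0,0.001,0]]
```

View pics/s19.png

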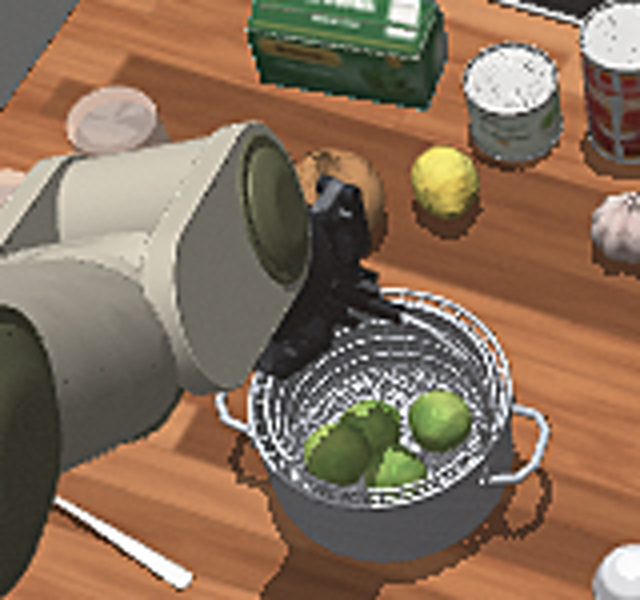

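View pics/w19.png

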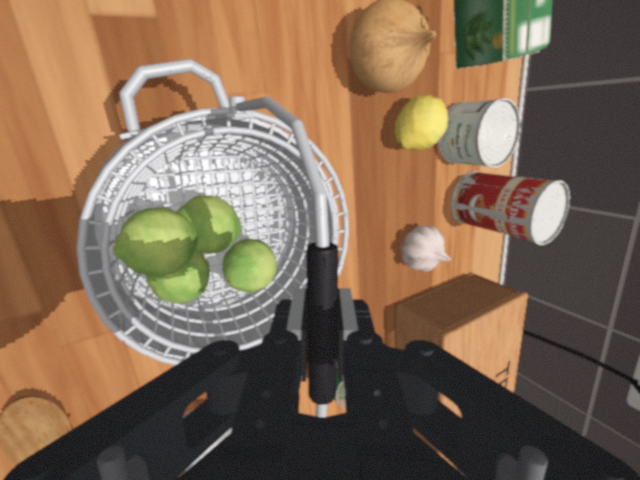

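The bail is upright at about 1.32 rad, the basket is seated and the pot has not visibly moved. I'll tighten the grip and lift slowly.

Emit:
carry_out([
  [0,0,0,0,0,0],
  [-0.005,0,0,0,0,0],
  [0,0,0,0,0,0],
], force=70)

```text
time: 23.82
position: [0.5069, 0.2071, 0.2002]
tool_rot: [0.013, 0.964, -0.046, 0.26]
ft_force: [-0.3, -1.6, -0.1]
gripper_width: 0.0108
```

```bash
python3 -c "
from arc import *
RR=RB(YB,30);p,Rm,s=cur()
go([.5065,.2072,p[2]+.05],RR,n=6)"
```

```text
[0.5069 0.2071 0.2002] t=23.82 errdeg [-0.0079 -0.1525  0.0425] F [-0.2654 -1.5903 -0.1301] w 0.0108 dtool [ 0.0248 -0.0001 -0.0434]
6 [[0.01,-0,-0.018,-0,-0.001,0],[0.01,-0,-0.018,-0,-0.001,0],[0.01,-0,-0.018,-0,-0.001,0],[0.01,-0,-0.018,-0,-0.001,0],[0.01,-0,-0.018,-0,-0.001,0],[0.01,-0,-0.018,-0,-0.001,0]]
```

Emit:
carry_out([
  [0.01,0,-0.018,0,0,0],
  [0.01,0,-0.018,0,0,0],
  [0.01,0,-0.018,0,0,0],
  [0,0,0,0,0,0],
])

```text
time: 24.32
position: [0.5045, 0.2072, 0.2241]
tool_rot: [0.013, 0.965, -0.046, 0.256]
ft_force: [0.1, -0.4, -6.0]
gripper_width: 0.0108
```

```bash
python3 -c "
from arc import *
RR=RB(YB,30);p,Rm,s=cur()
go([.5065,.2072,.29],RR,n=6)
from station import capture
c=capture('side');crop(c['frame'],130,110,160,150,4,'pics/s20.png')
c=capture('wrist');cv2.imwrite('pics/w20.png',c['frame'])"
```

```text
[0.5045 0.2072 0.2241] t=24.32 errdeg [0.0611 0.2471 0.0678] F [ 0.0683 -0.3725 -6.0101] w 0.0108 dtool [ 0.0344 -0.0001 -0.0563]
6 [[0.014,-0,-0.023,0,0.001,0],[0.014,-0,-0.023,0,0.001,0],[0.014,-0,-0.023,0,0.001,0],[0.014,-0,-0.023,0,0.001,0],[0.014,-0,-0.023,0,0.001,0],[0.014,-0,-0.023,0,0.001,0]]
```

View pics/s20.png

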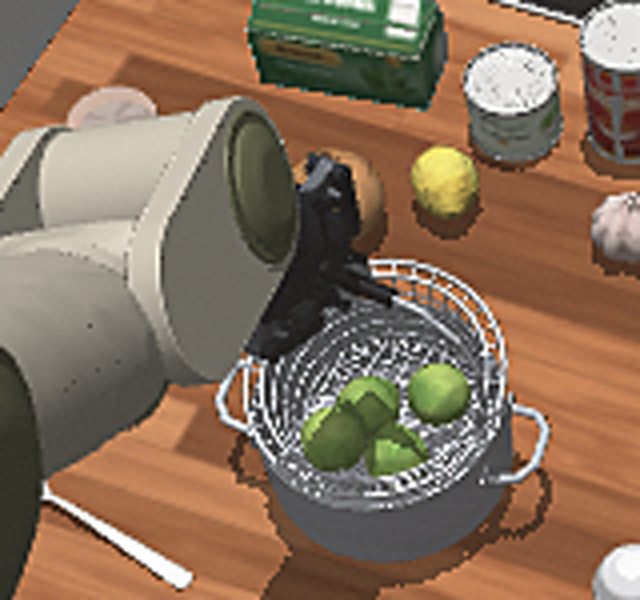

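View pics/w20.png

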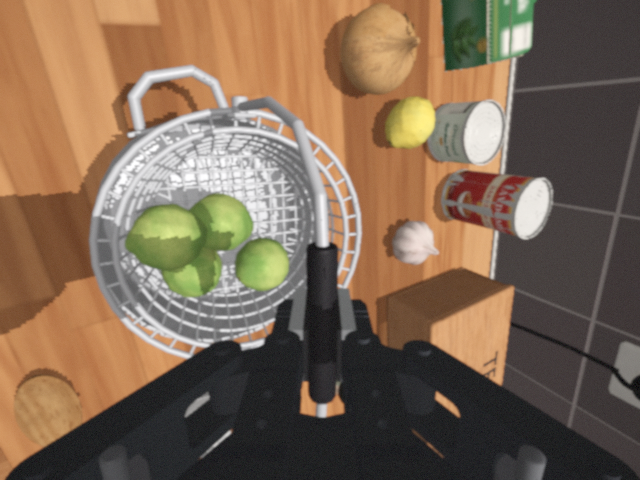

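The basket is free of the rim, and the tool feels its weight (6 N). It hangs with a small tilt towards -x. I'll lift on and then measure the tilt.

Emit:
carry_out([
  [0.012,0,-0.018,0,0.001,0],
  [0.013,0,-0.02,0,0.001,0],
  [0.013,0,-0.02,0,0.001,0],
  [0.013,0,-0.02,0,0.001,0],
  [0.013,0,-0.02,0,0.001,0],
  [0.012,0,-0.018,0,0.001,0],
  [0.007,0,-0.01,0,0,0],
  [0,0,0,0,0,0],
])

```text
time: 25.42
position: [0.5082, 0.2068, 0.2879]
tool_rot: [0.013, 0.965, -0.046, 0.258]
ft_force: [-0.2, 0.4, -5.8]
gripper_width: 0.0104
```

```bash
python3 -c "
from arc import *
import pickle
RR=RB(YB,30);p,Rm,s=cur()
go([.5065,.2072,.295],RR,n=2)
from station import capture
c=capture('side');crop(c['frame'],130,90,160,150,4,'pics/s21.png')
c=capture('wrist');crop(c['frame'],60,40,320,340,1.8,'pics/w21.png');pickle.dump(cam(c),open('w21.pkl','wb'))
c=capture('top');crop(c['frame'],150,200,160,150,4,'pics/t21.png')
"
```

```text
[0.5082 0.2068 0.2879] t=25.43 errdeg [0.085  0.0336 0.0761] F [-0.2013  0.436  -5.8046] w 0.0104 dtool [ 0.0021 -0.0003 -0.007 ]
2 [[0.003,-0,-0.009,0.001,0,0.001],[0.003,-0,-0.009,0.001,0,0.001]]
```

View pics/s21.png

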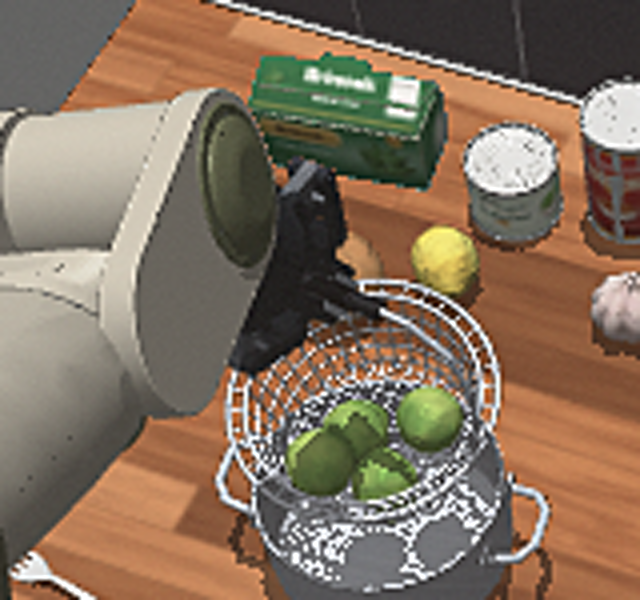

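View pics/w21.png

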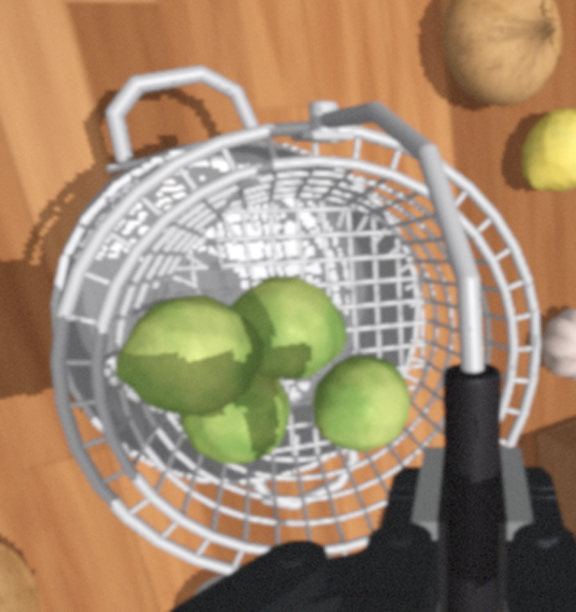

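View pics/t21.png

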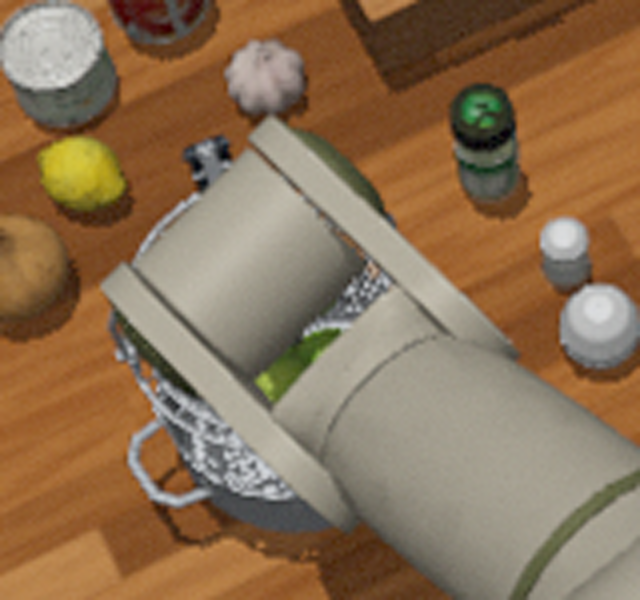

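```bash
cat > tilt.py <<'E'
from arc import *
import pickle
from scipy.optimize import least_squares
def fit(w,tcp,wp,sp):
    RR=RB(YB,30);grip=tcp-.004*RR[:,2]
    F=R.from_euler('z',np.radians(YB)).as_matrix()
    ph=np.linspace(0,2*np.pi,721)
    ring=np.c_[.092*np.cos(ph),.092*np.sin(ph),0*ph+.064-.084]
    def curves(x):
        th,be,rx=x[:3]   # basket tilt about y, bail lean, roll
        h=grip+F@np.array([x[3],x[4],-.095])
        B=F@R.from_euler('yx',[th,rx]).as_matrix()
        return (B@ring.T).T+h
    def res(x):
        P=curves(x);r=[]
        for c,pts in((w,wp),("side",sp)):
            cc=C(c);v=(P-cc["o"])@q2R(cc["q"]);uv=np.c_[cc["cx"]-cc["fx"]*v[:,0]/v[:,2],cc["cy"]+cc["fx"]*v[:,1]/v[:,2]]
            r+=[np.min(np.linalg.norm(uv-p,axis=1)) for p in pts]
        return np.r_[r,x[3]*200,x[4]*200,x[1]]
    s=least_squares(res,[0,0,0,0,0],diff_step=1e-3)
    print("tilt y %.1f roll x %.1f deg, off"%tuple(np.degrees([s.x[0],s.x[2]])),s.x[3:],"res",np.round(s.fun,1))
E
python3 - <<'E'
from tilt import *
w=pickle.load(open("w21.pkl","rb"))
wp=[(60+a/1.8,40+b/1.8) for a,b in((53,350),(75,245),(140,165),(270,128),(400,148),(490,220),(538,330),(515,430),(110,500),(225,572),(70,430))]
sp=[(130+a/4-.4,90+b/4-.4) for a,b in((230,430),(232,385),(400,282),(455,300),(495,350),(497,400),(470,460),(420,502),(350,520),(280,500))]
fit(w,np.array([.5082,.2068,.2879]),wp,sp)
E
```

```text
tilt y -7.9 roll x 2.1 deg, off [ 0.0017 -0.0019] res [ 2.9  3.2  6.5  2.4  5.6  7.8  3.3  4.6  5.   1.6  6.2  2.6  2.8  0.7
  0.9  1.3  0.1  1.   1.2  1.3  2.1  0.3 -0.4  0. ]
```

The fit gives about 8° tilt towards -x and 2° roll, caused by where the limes settled. All four limes are inside, and the basket bottom is about 18 mm clear of the pot rim at its lowest corner. I'll let it settle and check that it holds still.

Emit:
carry_out([
  [0,0,0,0,0,0],
  [0,0,0,0,0,0],
  [0,0,0,0,0,0],
  [0,0,0,0,0,0],
  [0,0,0,0,0,0],
  [0,0,0,0,0,0],
  [0,0,0,0,0,0],
  [0,0,0,0,0,0],
])

```text
time: 26.58
position: [0.5077, 0.2067, 0.2863]
tool_rot: [0.014, 0.965, -0.046, 0.257]
ft_force: [1.0, 0.1, -6.6]
gripper_width: 0.0106
```

```bash
python3 -c "
from arc import *
from station import capture
c=capture('side');crop(c['frame'],130,90,160,150,4,'pics/s22.png');cv2.imwrite('pics/s22f.png',c['frame'])
a=cv2.imread('pics/s21.png');b=cv2.imread('pics/s22.png');d=cv2.absdiff(a,b);print('diff mean',d.mean())
w=capture('wrist');crop(w['frame'],60,40,320,340,1.8,'pics/w22.png');print('wrist diff',cv2.absdiff(cv2.imread('pics/w21.png'),cv2.imread('pics/w22.png')).mean())
p,Rm,s=cur();print(p,s['ft_force'],s['gripper_width'],abs(s['qd']).max(),s['time'])
a=cv2.imread('pics/side0.png')
# pot handle / bystander shift: template check in unobstructed areas
for n,(x,y,ww,h) in dict(potR=(248,205,24,30),jar=(292,188,26,42),timer=(274,243,30,34),shaker=(288,228,20,24),fork=(124,222,40,30)).items():
    t=a[y:y+h,x:x+ww];r=cv2.matchTemplate(c['frame'][y-12:y+h+12,x-12:x+ww+12],t,cv2.TM_CCOEFF_NORMED);_,m,_,l=cv2.minMaxLoc(r);print(n,round(m,2),l[0]-12,l[1]-12)
"
```

```text
diff mean 6.5251171875
wrist diff 3.670566297506657
[0.5077 0.2067 0.2863] [-0.4106 -0.5773 -6.4863] 0.010553572974498378 0.0011514768331989018 26.675
potR 0.71 0 0
jar 1.0 0 0
timer 0.99 0 0
shaker 1.0 0 0
fork 0.63 0 0
```

View pics/s22f.png

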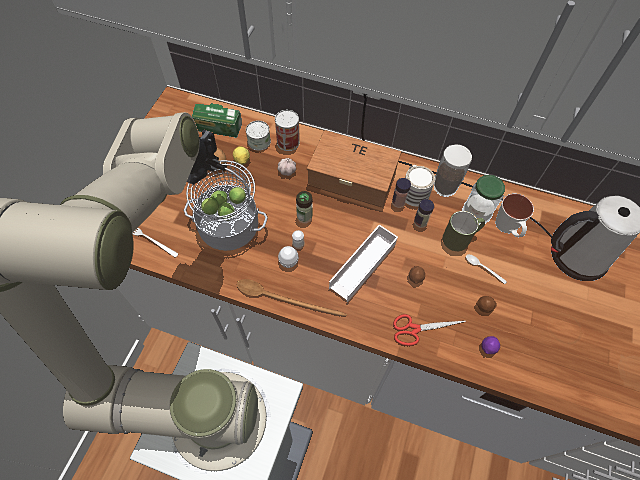

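View pics/w22.png

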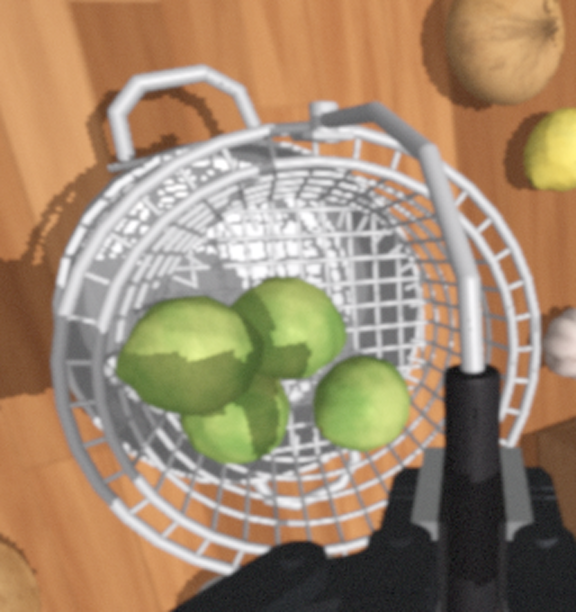

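The basket is steady: no visible change over 1.2 s, the force is constant at about 6.5 N, all four limes are in it, and the pot and bystanders have not moved. Handing in.

```bash
python3 -c "
from station import *
print(hand_in())"
```

```text
the job is handed in; nothing more can be done
None
```

The limes are in the basket, and the basket hangs steady over the pot, but not quite level: it tilts about 8° towards the robot. I handed the job in at about 27 s of the 72 s allowed.

**What I did:** I tipped all four limes over the tray's lip into the basket and set the empty tray down upright at its old place. Then I swung the bail up to about 1.32 rad, gripped it by the black grip and lifted the basket straight out of the pot.

**Last checks:**
- **Limes:** all four are visible in the basket.
- **Steadiness:** the arm had stopped, and the pictures 1.2 s apart show no visible change. The wrist carries about 6 N, which fits the basket plus limes.
- **Clearance:** the bottom is about 16–18 mm above the pot rim at its lowest corner. I worked this out from the arm pose and the fitted tilt.
- **Other things:** the pepper jar, shaker and egg timer have not moved. The pot and fork also showed no shift, but those matches were weaker (0.71 and 0.63) because the arm and basket partly hid them.

**Not ideal:** the tilt comes from the limes settling towards the basket's -x side. The fit puts it at about 8°, with 2° of roll and an uncertainty of roughly 2°. I left it, because rearranging the limes risked spilling or disturbing them. The side and top cameras read heights 5–10 mm low, so I relied on the wrist camera for the grasps.

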